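# Swap a cap for sample tins in the locked specimen case

### The job

Swap the contents of the specimen case: turn its lock knob until it clicks over to unlocked, slide the cover fully open, take out the plastic cap that stands in the bay and set it upright on the bench, and stand every sample tin (there are two or three) upright on the floor of the bay. Then slide the cover fully shut and turn the knob back until it clicks past its detent to locked; leave the other things on the bench where they are.

Things in the scene. Friction and masses are not known exactly. Their poses are not given: they have to be found in the camera images.
- case: grey sheet-metal case fixed to the bench left of the middle: 156 mm (x) by 427 mm (y), side rails 61 mm high. Origin on the bench, mid-length; y runs along it, roughly to the robot's left; z up. At -y is the open-topped bay, inside x -62 to 62, y -200 to 0 mm, floor at z = 6, walls to 52 mm; it takes three tins in a row along y. At +y is a solid deck where the open cover parks.
- bay_floor (a point): centre of the bay's inner floor, at (0, -100, 6) mm in the case's frame; axes as the case
- keeper (a point): top of the small steel keeper (9 by 12 mm) on the case's -x rail, at (-73.5, -116, 67.5) mm in the case's frame. The locked knob's tongue stands against its -y side, which keeps a locked cover from being slid open (a hard push on the cover would force the knob round); an open cover cannot be shut past it with the knob at locked.
- case_cover (a joint): slide of the flat aluminium cover (138 x 211 mm, 7 mm thick, top at z = 60 mm) along the case's +y, in m: 0 fully shut over the bay, 0.205 fully open at its stop, the whole bay uncovered. Stays where it is left; takes about 2 N. Its handle is the lock knob, which stands on it and travels with it.
- lock_knob (a joint): angle of the lock knob about the vertical, rad: 0 locked (tongue along the case's -x, over the rail), growing anticlockwise seen from above to 1.2 unlocked (tongue towards -y). Firm stops at both ends. A sprung detent with its crest at 0.6 resists with up to 0.15 N m, then pushes it on; let go short of the crest it springs back. It holds the knob while the cover is slid.
- knob_grip (a point): point on the knob's axis at the height to grip, 92 mm over the bench, at (-31, -130, 92) mm in the case's frame with the cover shut; moves with the cover. Its x axis lies along the grip bar and turns with the knob (at 0 rad: the case's x). Black bar 56 mm long, 14 mm thick, z = 65 to 105 mm, on a 48 mm disc (top 66 mm); tongue reaches 48 mm from the axis, low down.
- detent (a point): top of the small detent housing (20 by 16 mm, top at z = 68 mm) on the cover, 46 mm from the knob's axis towards the case's +x; moves with the cover
- tin_0: round aluminium sample tin with its lid on, 59 mm across, 38 mm high, about 40 g, standing upright at the start; origin at the centre of its underside, z up; two or three such tins stand to the right of the case, the others are absent
- tin_1: round aluminium sample tin with its lid on, 59 mm across, 38 mm high, about 40 g, standing upright at the start; origin at the centre of its underside, z up; two or three such tins stand to the right of the case, the others are absent
- tin_2: round aluminium sample tin with its lid on, 59 mm across, 38 mm high, about 40 g, standing upright at the start; origin at the centre of its underside, z up; two or three such tins stand to the right of the case, the others are absent
- vent_cap: cream plastic cap, 58 mm across at its flat head, 37 mm high, 35 g, standing in the covered bay at the start, head up; origin at the centre of its underside, z up. It goes on free bench, e.g. the clear patch between the case and the tins, not in or on the case
- petri: shallow milky dish, 60 mm across, 17 mm high, a bystander; origin at the centre of its underside
- square_bottle: milky square bottle with a black cap, 56 mm square, 115 mm high, a bystander behind the case; origin at the centre of its underside
There are look-alikes about, which are no part of the job. What is shaped like the tin_1 but orange is not meant.

How it is judged:
By the outcome, as a careful person would: the job done as asked, in the order asked, and still so for the second after the job is handed in, with the robot touching nothing.
Of tin_0, tin_1, tin_2 only 2 to 3 are there at a start; the rules pass over those that are not, and their reading is None.
At some moment in a run one of tin_0, tin_1, tin_2 may be knocked a few centimetres aside while the robot is not near it.
Once in a run the grip may slacken for a moment while it holds something.
It also fails if it takes over 208 s, if anything falls off the work surface, if the arm or the gripper's body presses on something with over 40 N, if the wrist force passes 120 N, or if a joint passes its speed limit or range.

### The arm

A 7-joint arm with a two-finger parallel gripper is mounted at the origin on a cart in front of the work surface, level with it; the furniture and walls round the work are solid. World frame = base frame: x ahead of the robot, y to its left, z up, the work surface at z = 0. Lengths are in m, angles in rad, forces in N, time in s.
With the tool pointing down it reaches from about 0.425 to 0.925 m from the base axis. Payload 6.8 kg.
Tool frame: the origin (TCP) lies at the very end of the fingers, on their centre line; the grasp point (between the pads) lies bot.hold_point_z behind it (bot.hold_point_z is the distance from the TCP to the grasp point, in m); x points along the fingers, z is the direction in which the jaws open and shut, and the axes are right-handed (so a half turn about x gives the same grasp; the last joint's range is limited). The gripper opens to 85 mm and grips with 20 to 120 N. Pads are 22 mm wide; open, the fingers measure 114 mm over their backs; the gripper's body (76 mm by 85 mm) begins 54 mm behind the grasp point. The pads swing forward as they close: fully open they stand 13 mm farther back than shut.
Start: joints at [1.152, 0.477, 0.022, 1.555, -0.011, 1.109, -0.083], TCP at [0.206, -0.643, 0.2] pointing down, gripper open.
Joint ranges: [-2.96, 2.96], [-0.34, 2.1], [-1.41, 1.46], [0.24, 2.44], [-1.37, 4.51], [0.17, 1.92], [-2.96, 2.96]. Speed limits (rad/s): [2.39, 2.39, 3.14, 3.14, 3.14, 3.14, 3.14].

### API

Orientations are given as a unit quaternion [w, x, y, z].
In Python, from station import bot gives the robot as it stands.
- The arm moves only by the tool drive_tool, never from a script. Its arguments are lists of equal length, an entry for each row: "slide": the shift along the world's x, y, z in mm, a list of three; "turn": the turn, a rotation vector about the world's x, y, z in rad, a list of three; "gripper": the opening, from 0 (shut) to 1 (fully open). A call has 1 to 10 rows; each row is the pose to reach, as a shift and turn from the pose measured when the call began; what a row does not reach only later rows make up. A row lasts 1/10 s, in which the tool goes at most 50 mm and 8.59 degrees, less where a joint would pass 70% of its speed; a pose out of reach is approached as far as the arm can. A call with a gripper value outside its range is refused whole. The fingers move at their own pace and stop on an object; "squeeze" is the grip in N (left out, the last holds). Time passes only in rows, so rows that repeat a pose let the fingers close. It gives the time, the measured TCP pose, the force and the opening at its end, in the units of the state.
- bot.get_obs(): the state, without advancing time (a new reading comes with each control period).
- bot.read_camera(name): name is "scene" or "top"; returns a dict with "color" (420x560x3 uint8, red, green, blue), "fovy" (degrees; the focal length in pixels is half the picture's height over the tangent of half this angle, whatever the lens; pixels are square), "cx", "cy" (the principal point, pixels), "dist_coeffs" ([k1, k2, p1, p2, k3] as OpenCV has them; the pictures are not rectified), "R" (3x3) and "t" (3): a world point X has camera coordinates R X + t. Camera axes: x right, y down, z forward; pixel columns grow to the right and rows downward; lengths in m; the calibration is good to about 2 mm. A picture is of the moment at which its call begins. There is no depth.
- bot.hand_in(): hands the job in, once; it reports no verdict.
The state is a dict: "t": time; "q": joint angles; "joint_vel": joint speeds; "joint_torque": joint torques, N m; "eef_pos": TCP position; "tool_rot": TCP orientation; "contact_force": force on the tool from outside, world axes, zero at the start; "torque": the same for the moment, N m; "gripper_width": opening from 0.0 (shut) to 1.0 (fully open).
Only numpy, scipy, OpenCV 4.12 (cv2) and the standard library are available. Lean on these libraries where they do the work, as an engineer would, in place of code of your own. Each camera call takes 0.05 s, during which the arm holds its last target.

## Working session

There is one attempt and no reset: what is moved stays moved. The work goes in short steps, Python scripts to look and compute and a tool call to move; the robot and the scene stay as the last step left them, time stands still between calls to the robot, and variables do not carry over. Pictures are saved under pics/ and viewed, and the job is handed in when it is done.

Besides the shell and the picture viewer there is one more tool, called after "Request:" as a command line: name --argument value ..., lists and objects as JSON in quotes. drive_tool: Moves the arm, as the interface text tells. Its arguments: {"type":"object","properties":{"slide":{"type":"array"},"turn":{"type":"array"},"gripper":{"type":"array"},"squeeze":{"type":"number"}},"required":["slide","turn","gripper"]}

```bash
ls; mkdir -p pics; python3 - <<'E'
from station import bot
import cv2
print(bot.hold_point_z, bot.get_obs())
for n in("scene","top"):
    c=bot.read_camera(n); cv2.imwrite(f"pics/{n}0.png",c["color"][:,:,::-1])
    print(n,{k:v for k,v in c.items() if k!="color"})
E
```

```text
pics
0.0187 {'t': 0.0, 'q': array([ 1.15189547,  0.47777761,  0.02234259,  1.55646983, -0.01152052,
        1.10930744, -0.08311982]), 'joint_vel': array([ 8.45479549e-04,  1.24754750e-03, -7.61006248e-05, -7.77548915e-04,
        9.39409935e-04, -5.58778294e-04,  7.75960194e-06]), 'joint_torque': array([ 4.67175892e-05, -5.96448183e+01,  1.60749178e+00, -2.81196660e+01,
        1.22949597e-02,  9.08097922e-03, -1.19011710e-05]), 'eef_pos': array([ 0.20621244, -0.64203553,  0.19943315]), 'tool_rot': array([ 0.57081262,  0.41693691,  0.57190804, -0.41624243]), 'contact_force': array([-0.46244821,  1.11020914, -0.50587456]), 'torque': array([-0.02997254,  0.01078323, -0.00571774]), 'gripper_width': 1.0048150698106}
scene {'fovy': 51.39513464124376, 'cx': 280.04621001652333, 'cy': 211.4139130472884, 'dist_coeffs': array([-0.06473022,  0.        ,  0.        ,  0.        ,  0.        ]), 'R': array([[-0.53279649, -0.84621098,  0.00740723],
       [-0.62344451,  0.38658804, -0.6796077 ],
       [ 0.57222796, -0.36671059, -0.73353835]]), 't': array([0.18940427, 0.39718656, 1.1114131 ])}
top {'fovy': 42.42405944549485, 'cx': 284.3517665019248, 'cy': 216.6147179798156, 'dist_coeffs': array([-0.03735083,  0.        ,  0.        ,  0.        ,  0.        ]), 'R': array([[-9.69611363e-04, -9.99985922e-01, -5.21690473e-03],
       [-9.95529015e-01,  1.45800726e-03, -9.44449850e-02],
       [ 9.44512617e-02,  5.10200510e-03, -9.95516413e-01]]), 't': array([-0.07800662,  0.51232491,  1.57670233])}
```

View pics/top0.png

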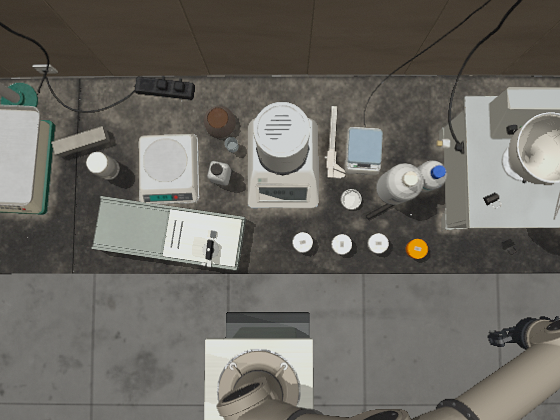

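View pics/scene0.png

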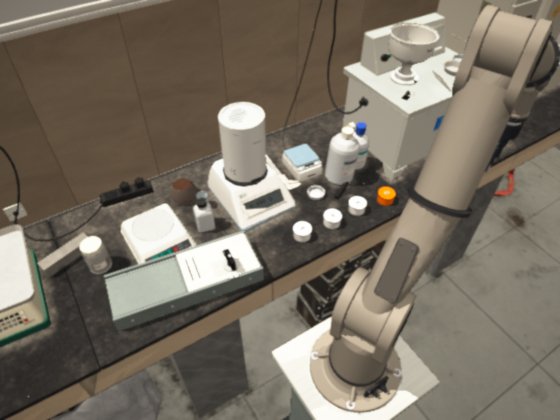

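The top view shows the case from (95,200) to (245,268), with the knob near (209,248). Three tins are at about (302,242), (342,244) and (378,243), the orange look-alike is at (418,249) and the petri is at (351,199). Next I'll zoom in.

```bash
cat > h.py <<'E'
from station import bot
import cv2, numpy as np
def K(c):
    f=210/np.tan(np.radians(c["fovy"]/2)); return np.array([[f,0,c["cx"]],[0,f,c["cy"]],[0,0,1.]])
def ray(c,uv):
    p=cv2.undistortPoints(np.array(uv,float).reshape(-1,1,2),K(c),c["dist_coeffs"]).reshape(-1,2)
    d=np.c_[p,np.ones(len(p))]@c["R"]; o=-c["R"].T@c["t"]; return o,d
def plane(c,uv,z):
    o,d=ray(c,uv); s=(z-o[2])/d[:,2]; return o+d*s[:,None]
def proj(c,X):
    rv=cv2.Rodrigues(c["R"])[0]
    return cv2.projectPoints(np.array(X,float).reshape(-1,1,3),rv,c["t"],K(c),c["dist_coeffs"])[0].reshape(-1,2)
def tri(c1,u1,c2,u2):
    o1,d1=ray(c1,[u1]);o2,d2=ray(c2,[u2]);d1=d1[0];d2=d2[0]
    A=np.c_[d1,-d2]; s=np.linalg.lstsq(A,o2-o1,rcond=None)[0]
    a=o1+s[0]*d1;b=o2+s[1]*d2
    return (a+b)/2,np.linalg.norm(a-b)
def crop(c,x0,y0,x1,y1,k,fn):
    im=c["color"][y0:y1,x0:x1,::-1]; cv2.imwrite(fn,cv2.resize(im,None,fx=k,fy=k,interpolation=cv2.INTER_CUBIC))
E
python3 - <<'E'
from h import *
c=bot.read_camera("top"); crop(c,90,190,250,275,5,"pics/t1.png")
crop(c,280,180,440,275,5,"pics/t2.png")
s=bot.read_camera("scene"); crop(s,100,220,270,330,4,"pics/s1.png")
hsv=cv2.cvtColor(c["color"],cv2.COLOR_RGB2HSV)
m=((hsv[...,2]>150)&(hsv[...,1]<60)).astype(np.uint8)
m[:, :285]=0;m[:225]=0;m[265:]=0;m[:,400:]=0
n,l,st,ce=cv2.connectedComponentsWithStats(m)
for i in range(1,n):
    if st[i,4]>40: print(st[i],ce[i],plane(c,[ce[i]],.038))
E
```

```text
[293 232  20  20 313] [302.26837061 241.70607029] [[ 0.43724463 -0.13093902  0.038     ]]
[368 233  21  20 318] [377.94654088 242.75471698] [[ 0.43383271 -0.35193089  0.038     ]]
[332 234  20  20 314] [341.41401274 243.75477707] [[ 0.43109689 -0.2451642   0.038     ]]
```

```bash
echo
```

```text
(no output)
```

View pics/t1.png

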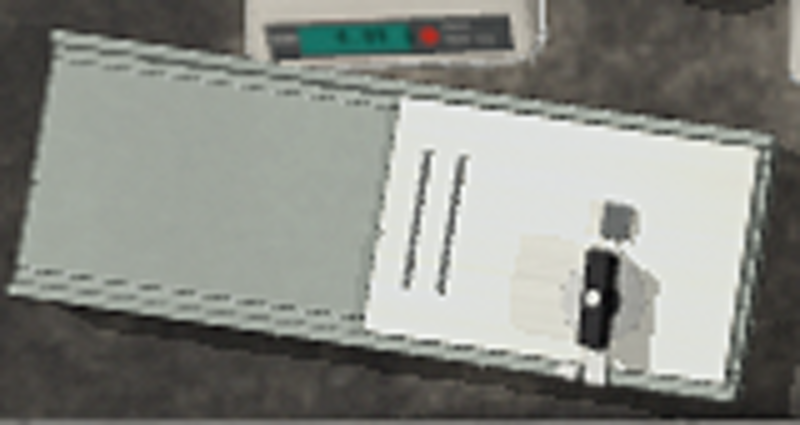

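View pics/t2.png

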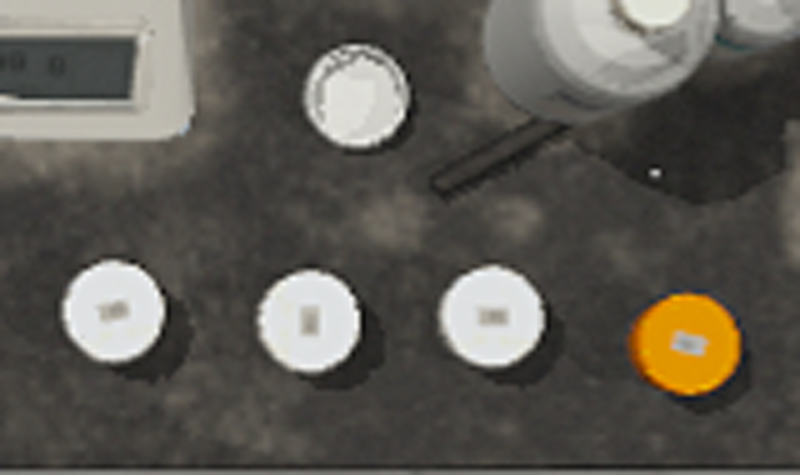

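View pics/s1.png

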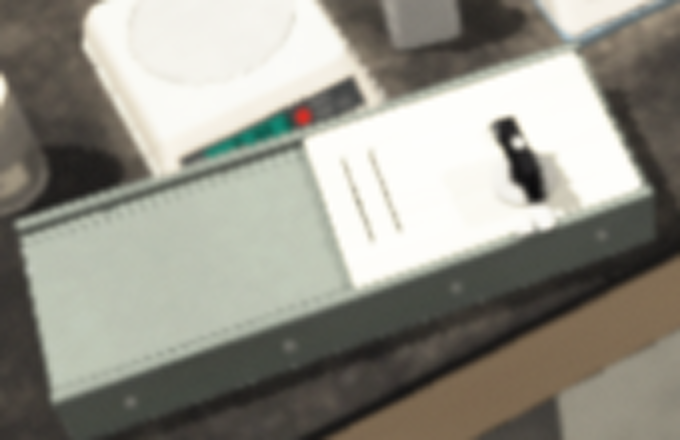

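```bash
python3 - <<'E'
from h import *
c=bot.read_camera("top");s=bot.read_camera("scene")
u=np.array([[52,33],[772,135],[735,400],[10,292]],float); u=(u+.5)/5-.5+[90,190]
P=plane(c,u,.061); print(P.round(4))
for i in range(4): print(np.linalg.norm(P[i]-P[(i+1)%4]))
# local: +x is ahead, +y left
L=np.array([[78,213.5],[78,-213.5],[-78,-213.5],[-78,213.5]])/1000
# kabsch
a=L-L.mean(0);b=P[:,:2]-P[:,:2].mean(0)
th=np.arctan2((a[:,0]*b[:,1]-a[:,1]*b[:,0]).sum(),(a*b).sum())
t=P[:,:2].mean(0); R=np.array([[np.cos(th),-np.sin(th)],[np.sin(th),np.cos(th)]])
print("case",t,th, "res",(L@R.T+t-P[:,:2])*1000)
def W(x,y,z): return np.r_[R@[x,y]+t,z]
for n,p in dict(knob=(-.031,-.130,.105),keeper=(-.0735,-.116,.0675),det=(.015,-.130,.068),cov=(.069,0.0,.06),cov2=(-.069,0.,.06)).items():
    X=W(*p);print(n,X.round(4),"top",proj(c,X).round(1),"crop",((proj(c,X)-[90,190])*5).round(),"scene crop",((proj(s,X)-[100,220])*4).round())
# knob measured
us=(np.array([[615,218.]])+.5)/5-.5+[90,190]; print("det meas",plane(c,us,.068))
k=(np.array([[600,298.]])+.5)/5-.5+[90,190]; print("knob meas",plane(c,k,.105))
E
```

```text
[[0.5694 0.4591 0.061 ]
 [0.5089 0.0379 0.061 ]
 [0.3564 0.0582 0.061 ]
 [0.4183 0.479  0.061 ]]
0.4255942933660018
0.1539225108931499
0.42534126628627433
0.15234050406517385
case [0.4632443  0.25855664] -0.14284220688835605 res [[ 1.48550767 -0.36785699]
 [ 1.11971758 -1.73545221]
 [-0.71927484  0.12866412]
 [-1.88595041  1.97464508]]
knob [0.4141 0.1343 0.105 ] top [[208.1 248.9]] crop [[591. 295.]] scene crop [[515. 136.]]
keeper [0.374  0.1542 0.0675] top [[202.9 263.4]] crop [[565. 367.]] scene crop [[520. 220.]]
det [0.4596 0.1277 0.068 ] top [[212.4 233.5]] crop [[612. 218.]] scene crop [[498. 121.]]
cov [0.5315 0.2487 0.06  ] top [[171.5 209. ]] crop [[408.  95.]] scene crop [[308. 130.]]
cov2 [0.3949 0.2684 0.06  ] top [[163.9 256.1]] crop [[369. 331.]] scene crop [[360. 277.]]
det meas [[0.46050625 0.12729954 0.068     ]]
knob meas [[0.41331841 0.13009607 0.105     ]]
```

```bash
cat >> h.py <<'E'
from scipy.spatial.transform import Rotation as Ro
TH=-0.1428; T=np.array([0.4632,0.2586]); RC=np.array([[np.cos(TH),-np.sin(TH)],[np.sin(TH),np.cos(TH)]])
def W(x,y): return RC@[x/1000,y/1000]+T
def st(want=None,jaw=None):
    o=bot.get_obs(); w,x,y,z=o["tool_rot"]; R=Ro.from_quat([x,y,z,w]).as_matrix()
    print("t",round(o["t"],2),"pos",(o["eef_pos"]*1000).round(1),"x",R[:,0].round(3),"jaw",R[:,2].round(3),"ang",round(float(np.arctan2(R[1,2],R[0,2])),3),"F",o["contact_force"].round(1),"M",o["torque"].round(2),"g",round(o["gripper_width"],3),"q",o["q"].round(2))
    if want is not None: print("shift",(np.array(want)*1000-o["eef_pos"]*1000).round(1))
    if jaw is not None:
        # turn making x down and jaw at angle
        for a in (jaw,jaw+np.pi):
            zz=np.array([np.cos(a),np.sin(a),0]);xx=np.array([0,0,-1.]);D=np.c_[xx,np.cross(zz,xx),zz]
            print("turn",Ro.from_matrix(D@R.T).as_rotvec().round(3))
E
python3 - <<'E'
from h import *
st([.414,.134,.2],np.pi/2+TH)
for y in(-164,-100,-36): print(W(0,y))
E
```

```text
t 0.3 pos [ 206.4 -642.5  200.1] x [-0.     0.001 -1.   ] jaw [ 0.306 -0.952 -0.001] ang -1.26 F [-0.6 -0.4  0.3] M [ 0.02 -0.01  0.  ] g 1.001 q [ 1.15  0.48  0.02  1.56 -0.01  1.11 -0.08]
shift [ 2.076e+02  7.765e+02 -1.000e-01]
turn [ 0.000e+00 -1.000e-03  2.688e+00]
turn [-0.001 -0.    -0.454]
[0.43986031 0.09626929]
[0.44896848 0.15961786]
[0.45807665 0.22296643]
```

Request:
drive_tool --slide '[[150,250,0],[150,250,0],[150,250,0],[150,250,0],[150,250,0],[150,250,0],[200,500,0],[200,500,0],[200,500,0],[200,500,0]]' --turn '[[0,0,-0.1],[0,0,-0.2],[0,0,-0.3],[0,0,-0.4],[0,0,-0.454],[0,0,-0.454],[0,0,-0.454],[0,0,-0.454],[0,0,-0.454],[0,0,-0.454]]' --gripper '[1,1,1,1,1,1,1,1,1,1]' --squeeze 40

```text
t: 1.3
eef_pos: [0.3957, -0.1945, 0.2003]
tool_rot: [0.463, 0.535, 0.463, -0.534]
contact_force: [1.0, -0.3, 0.5]
gripper_width: 1.001
```

```bash
python3 -c "
from h import *
st([.414,.134,.2],np.pi/2+TH)"
```

```text
t 1.3 pos [ 395.7 -194.5  200.3] x [ 0.001  0.    -1.   ] jaw [-0.143 -0.99  -0.   ] ang -1.714 F [ 1.  -0.3  0.5] M [ 0.01 -0.06  0.01] g 1.001 q [ 0.46  0.1  -0.16  2.08  0.02  0.97 -1.42]
shift [ 1.830e+01  3.285e+02 -3.000e-01]
turn [ 1.000e-03  0.000e+00 -3.141e+00]
turn [-0.     0.001  0.001]
```

Request:
drive_tool --slide '[[50,180,0],[50,180,0],[50,180,0],[50,180,0],[18,328,0],[18,328,0],[18,328,0],[18,328,0],[18,328,0],[18,328,0]]' --turn '[[0,0,0],[0,0,0],[0,0,0],[0,0,0],[0,0,0],[0,0,0],[0,0,0],[0,0,0],[0,0,0],[0,0,0]]' --gripper '[1,1,1,1,1,1,1,1,1,1]'

```text
t: 2.3
eef_pos: [0.4139, 0.1324, 0.2003]
tool_rot: [0.463, 0.535, 0.462, -0.535]
contact_force: [0.1, -0.6, 0.3]
gripper_width: 0.999
```

```bash
python3 -c "
from h import *
st([.414,.134,.0735],-np.pi/2+TH)
c=bot.read_camera('top'); crop(c,90,190,250,275,5,'pics/t3.png')"
```

```text
t 2.3 pos [413.9 132.4 200.3] x [ 0.001 -0.    -1.   ] jaw [-0.144 -0.99   0.   ] ang -1.716 F [ 0.1 -0.6  0.3] M [0.03 0.04 0.01] g 0.999 q [-0.    0.11 -0.48  2.07  0.06  0.97 -2.23]
shift [ 1.000e-01  1.600e+00 -1.268e+02]
turn [0.    0.001 0.002]
turn [ 1.00e-03 -1.00e-03 -3.14e+00]
```

View pics/t3.png

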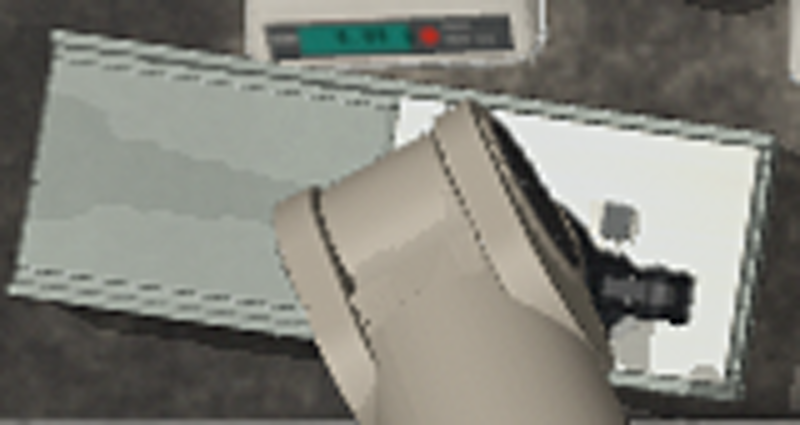

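The gripper is straight above the knob, with the jaws across the bar. Next I descend and close.

Request:
drive_tool --slide '[[0,1.6,-40],[0,1.6,-80],[0,1.6,-110],[0,1.6,-126.5],[0,1.6,-126.5],[0,1.6,-126.5],[0,1.6,-126.5],[0,1.6,-126.5],[0,1.6,-126.5],[0,1.6,-126.5]]' --turn '[[0,0,0],[0,0,0],[0,0,0],[0,0,0],[0,0,0],[0,0,0],[0,0,0],[0,0,0],[0,0,0],[0,0,0]]' --gripper '[1,1,1,1,1,0,0,0,0,0]'

```text
t: 3.35
eef_pos: [0.4145, 0.1339, 0.0743]
tool_rot: [0.463, 0.536, 0.462, -0.535]
contact_force: [-0.3, 3.0, 5.0]
gripper_width: 0.147
```

```bash
python3 -c "
from h import *
st([.414,.134,.0735],-np.pi/2+TH)"
```

```text
t 3.35 pos [414.5 133.9  74.3] x [ 0.002  0.    -1.   ] jaw [-0.145 -0.989 -0.   ] ang -1.717 F [-0.3  3.   5. ] M [ 0.83 -0.06  0.03] g 0.147 q [-0.06  0.3  -0.45  2.2   0.21  0.68 -2.38]
shift [-0.5  0.1 -0.8]
turn [-0.     0.002  0.003]
turn [ 3.000e-03  0.000e+00 -3.138e+00]
```

Request:
drive_tool --slide '[[0,0,0],[0,0,0],[0,0,0],[0,0,0],[0,0,0],[0,0,0],[0,0,0],[0,0,0],[0,0,0],[0,0,0]]' --turn '[[0,0,0.12],[0,0,0.24],[0,0,0.36],[0,0,0.48],[0,0,0.6],[0,0,0.72],[0,0,0.84],[0,0,0.96],[0,0,1.08],[0,0,1.2]]' --gripper '[0,0,0,0,0,0,0,0,0,0]'

```text
t: 4.35
eef_pos: [0.4146, 0.1339, 0.0745]
tool_rot: [0.684, 0.18, 0.684, -0.178]
contact_force: [0.3, -0.2, 0.1]
gripper_width: -0.003
```

```bash
python3 -c "
from h import *
st([.414,.134,.0735],-np.pi/2+TH+1.2)
c=bot.read_camera('top'); crop(c,90,190,250,275,5,'pics/t4.png')"
```

```text
t 4.35 pos [414.6 133.9  74.5] x [ 0.001  0.002 -1.   ] jaw [ 0.872 -0.49  -0.   ] ang -0.512 F [ 0.3 -0.2  0.1] M [ 0.03  0.02 -0.02] g -0.003 q [ 0.16  0.35 -0.71  2.18  0.35  0.71 -1.3 ]
shift [-0.6  0.1 -1. ]
turn [-0.002  0.001 -0.002]
turn [-2.00e-03 -3.00e-03  3.14e+00]
```

View pics/t4.png

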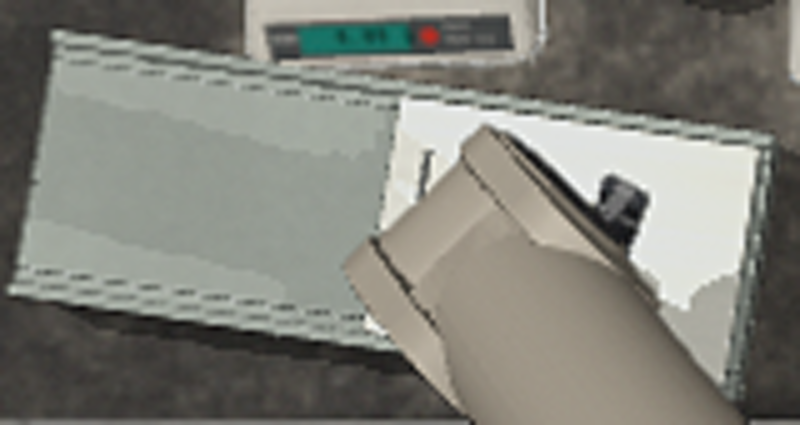

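Something went wrong: the gripper shut to 0, so the bar isn't between the pads. I'll rise and look.

Request:
drive_tool --slide '[[0,0,20],[0,0,60],[0,0,100],[0,0,125],[0,-50,125],[0,-100,125],[0,-150,125],[0,-200,125],[0,-200,125],[0,-200,125]]' --turn '[[0,0,0],[0,0,0],[0,0,0],[0,0,0],[0,0,-0.15],[0,0,-0.3],[0,0,-0.45],[0,0,-0.6],[0,0,-0.6],[0,0,-0.6]]' --gripper '[0,0,0,0,1,1,1,1,1,1]'

```text
t: 5.4
eef_pos: [0.4145, -0.067, 0.1995]
tool_rot: [0.601, 0.373, 0.601, -0.372]
contact_force: [0.1, -0.0, 0.9]
gripper_width: 0.99
```

```bash
python3 -c "
from h import *
st([.414,.134,.0735],-np.pi/2+TH+1.2)
c=bot.read_camera('top'); crop(c,90,190,250,275,5,'pics/t5.png')
c=bot.read_camera('scene'); crop(c,100,190,270,300,4,'pics/s5.png')"
```

```text
t 5.4 pos [414.5 -67.  199.5] x [ 0.002  0.001 -1.   ] jaw [ 0.445 -0.896 -0.   ] ang -1.11 F [ 0.1 -0.   0.9] M [ 0.06 -0.03 -0.01] g 0.99 q [ 0.56  0.09 -0.57  2.1   0.06  0.97 -1.15]
shift [  -0.5  201.  -126. ]
turn [-0.002  0.001  0.596]
turn [ 2.000e-03  2.000e-03 -2.545e+00]
```

View pics/t5.png

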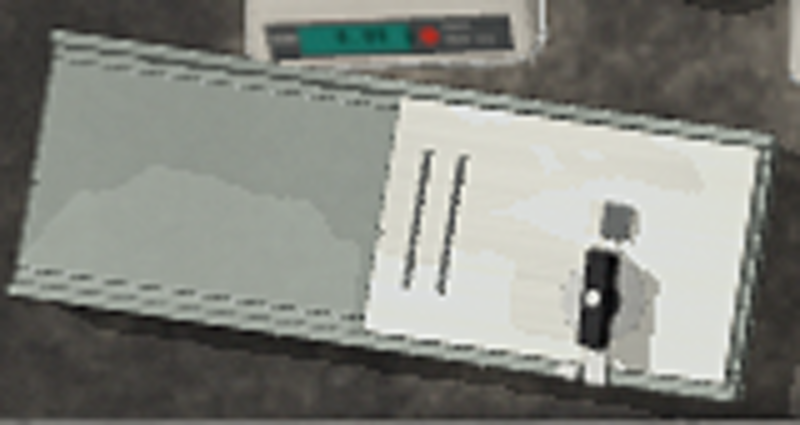

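View pics/s5.png

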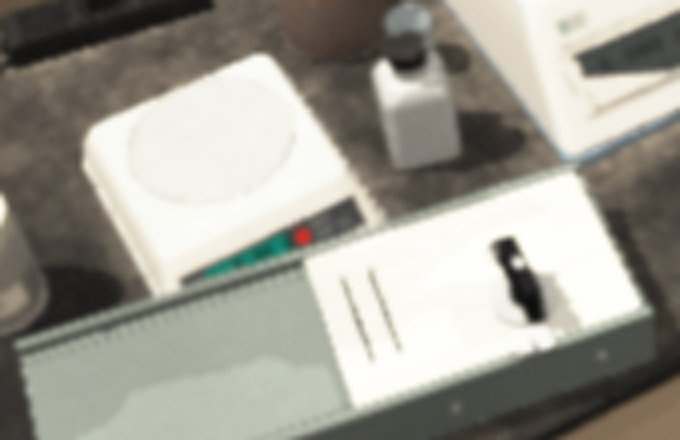

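```bash
python3 - <<'E'
from h import *
o=bot.get_obs();print(o["eef_pos"])
for n in("top","scene"):
    c=bot.read_camera(n); im=c["color"][:,:,::-1].copy()
    w,x,y,z=o["tool_rot"]; R=Ro.from_quat([x,y,z,w]).as_matrix();p=o["eef_pos"]
    pts=proj(c,[p,p-R[:,0]*.0187,p+R[:,2]*.0425,p-R[:,2]*.0425])
    print(n,pts.round(1))
    x0,y0=(pts[0]-[80,60]).astype(int); x0=max(x0,0);y0=max(y0,0)
    k=5; cr=cv2.resize(im[y0:y0+120,x0:x0+160],None,fx=k,fy=k,interpolation=cv2.INTER_CUBIC)
    for q,col in zip(pts,[(0,0,255),(0,255,0),(255,0,0),(255,0,0)]): cv2.circle(cr,tuple(int(v) for v in ((q-[x0,y0]+.5)*k)),4,col,1)
    cv2.imwrite(f"pics/g_{n}.png",cr)
E
```

```text
[ 0.41473653 -0.06499666  0.19955339]
top [[278.8 247.4]
 [278.7 247.1]
 [293.3 240. ]
 [264.3 254.7]]
scene [[288.9 203.5]
 [289.1 198.9]
 [296.4 194.4]
 [281.1 213. ]]
```

View pics/g_top.png

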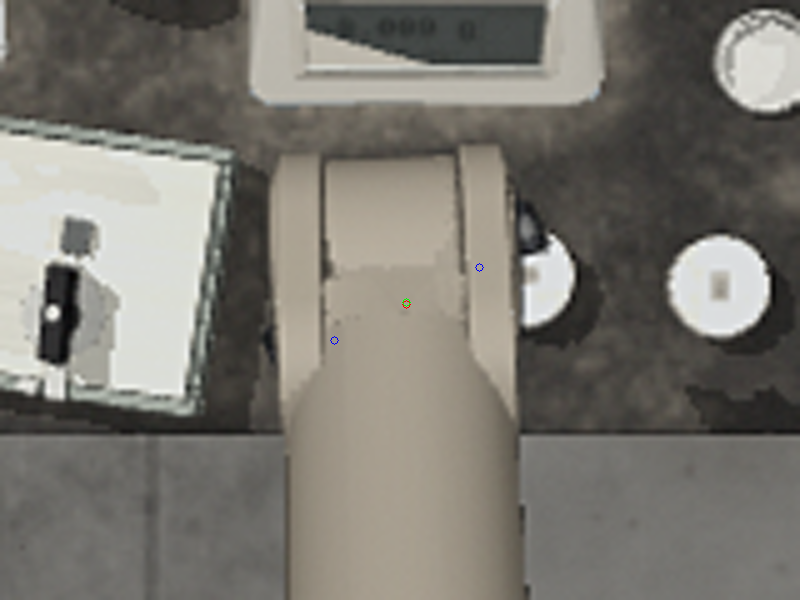

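View pics/g_scene.png

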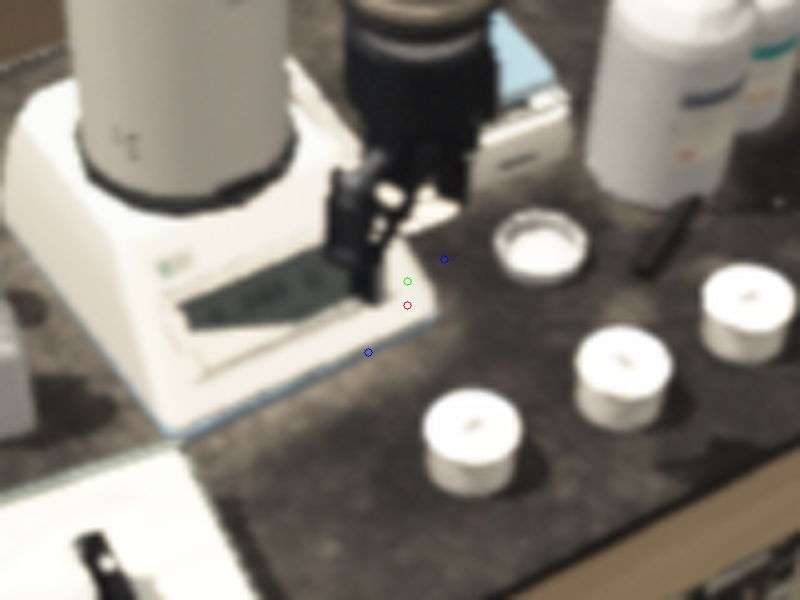

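Open, the fingertips in the scene view are at about crop (370,300) and (450,200), well above where I projected them. Either the reported TCP is off, or the fingers stand back more than expected. I'll check with the gripper shut, low over clear bench.

Request:
drive_tool --slide '[[45,40,-30],[45,40,-60],[45,40,-90],[45,40,-120],[45,40,-140],[45,40,-140],[45,40,-140],[45,40,-140],[45,40,-140]]' --turn '[[0,0,0],[0,0,0],[0,0,0],[0,0,0],[0,0,0],[0,0,0],[0,0,0],[0,0,0],[0,0,0]]' --gripper '[0,0,0,0,0,0,0,0,0]'

```text
t: 6.5
eef_pos: [0.4608, -0.0246, 0.0608]
tool_rot: [0.603, 0.372, 0.601, -0.369]
contact_force: [0.8, -0.4, 0.1]
gripper_width: 0.002
```

```bash
cat > g.py <<'E'
from h import *
import sys
o=bot.get_obs();st()
for n in("top","scene"):
    c=bot.read_camera(n); im=c["color"][:,:,::-1].copy()
    w,x,y,z=o["tool_rot"]; R=Ro.from_quat([x,y,z,w]).as_matrix();p=o["eef_pos"]
    pts=proj(c,[p,p-R[:,0]*.0187,p+R[:,2]*.0425,p-R[:,2]*.0425])
    print(n,pts.round(1))
    x0,y0=(pts[0]-[80,60]).astype(int); x0=max(x0,0);y0=max(y0,0); print(x0,y0)
    k=5; cr=cv2.resize(im[y0:y0+120,x0:x0+160],None,fx=k,fy=k,interpolation=cv2.INTER_CUBIC)
    for q,col in zip(pts,[(0,0,255),(0,255,0),(255,0,0),(255,0,0)]): cv2.circle(cr,tuple(int(v) for v in ((q-[x0,y0]+.5)*k)),4,col,1)
    cv2.imwrite(f"pics/{sys.argv[1]}_{n}.png",cr)
E
python3 g.py g2
```

```text
t 6.5 pos [460.8 -24.6  60.8] x [ 0.004  0.001 -1.   ] jaw [ 0.451 -0.893  0.001] ang -1.103 F [ 0.8 -0.4  0.1] M [-0.04  0.03 -0.08] g 0.002 q [ 0.38  0.38 -0.55  2.15  0.31  0.68 -1.48]
top [[265.6 233.2]
 [265.3 232.8]
 [278.7 226.5]
 [252.4 239.8]]
185 173
scene [[268.7 230.7]
 [268.6 226.7]
 [275.9 221.8]
 [261.2 239.9]]
188 170
```

View pics/g2_scene.png

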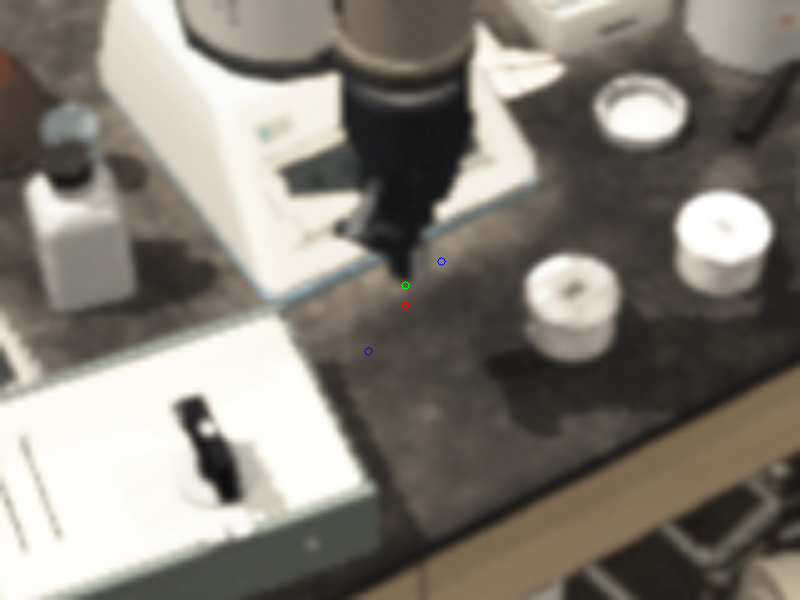

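View pics/g2_top.png

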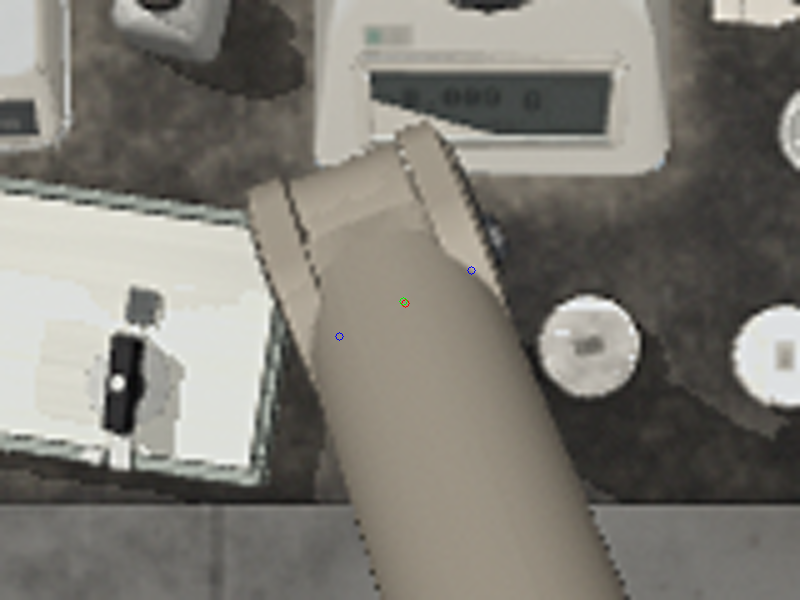

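The shut tip shows at crop (405,288), where I expected (405,306). That is roughly 15 mm higher or farther away. I'll touch the bench to settle the height.

Request:
drive_tool --slide '[[0,0,-25],[0,0,-50],[0,0,-55],[0,0,-55],[0,0,-55]]' --turn '[[0,0,0],[0,0,0],[0,0,0],[0,0,0],[0,0,0]]' --gripper '[0,0,0,0,0]'

```text
t: 7.1
eef_pos: [0.4612, -0.0247, 0.0063]
tool_rot: [0.603, 0.372, 0.601, -0.369]
contact_force: [0.7, 0.0, 1.1]
gripper_width: -0.0
```

```bash
python3 g.py g3
```

```text
t 7.1 pos [461.2 -24.7   6.3] x [ 0.005  0.001 -1.   ] jaw [ 0.45  -0.893  0.001] ang -1.104 F [0.7 0.  1.1] M [-0.   -0.03  0.03] g -0.0 q [ 0.32  0.48 -0.48  2.18  0.41  0.57 -1.56]
top [[266.3 234.2]
 [266.1 233.9]
 [279.  227.8]
 [253.6 240.7]]
186 174
scene [[268.9 241.7]
 [268.8 238. ]
 [275.9 232.9]
 [261.6 250.8]]
188 181
```

View pics/g3_scene.png

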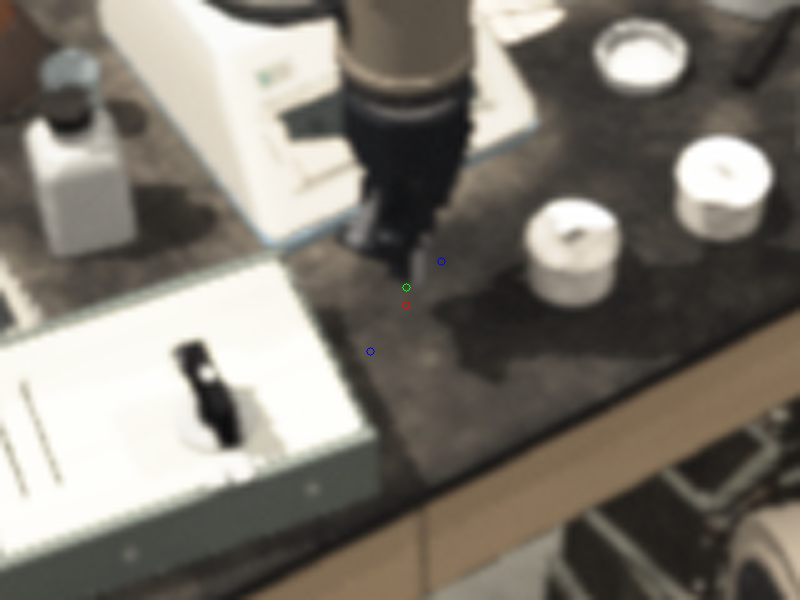

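Request:
drive_tool --slide '[[0,0,-2],[0,0,-4],[0,0,-6],[0,0,-8],[0,0,-8]]' --turn '[[0,0,0],[0,0,0],[0,0,0],[0,0,0],[0,0,0]]' --gripper '[0,0,0,0,0]'

```text
t: 7.7
eef_pos: [0.4611, -0.0248, -0.0018]
tool_rot: [0.604, 0.372, 0.601, -0.37]
contact_force: [-0.2, -0.7, -0.4]
gripper_width: 0.001
```

Request:
drive_tool --slide '[[0,0,-2],[0,0,-4],[0,0,-6],[0,0,-6]]' --turn '[[0,0,0],[0,0,0],[0,0,0],[0,0,0]]' --gripper '[0,0,0,0]'

```text
t: 8.1
eef_pos: [0.4609, -0.0248, -0.0081]
tool_rot: [0.603, 0.372, 0.601, -0.37]
contact_force: [0.3, 0.8, 0.8]
gripper_width: 0.005
```

Request:
drive_tool --slide '[[0,0,-2],[0,0,-4],[0,0,-6],[0,0,-6]]' --turn '[[0,0,0],[0,0,0],[0,0,0],[0,0,0]]' --gripper '[0,0,0,0]'

```text
t: 8.5
eef_pos: [0.4607, -0.0248, -0.0144]
tool_rot: [0.603, 0.372, 0.601, -0.37]
contact_force: [0.1, -0.1, -0.4]
gripper_width: -0.001
```

Request:
drive_tool --slide '[[0,0,-2],[0,0,-4],[0,0,-4]]' --turn '[[0,0,0],[0,0,0],[0,0,0]]' --gripper '[0,0,0]'

```text
t: 8.8
eef_pos: [0.4605, -0.0248, -0.0187]
tool_rot: [0.603, 0.372, 0.601, -0.37]
contact_force: [0.2, 0.2, 0.4]
gripper_width: -0.0
```

```bash
python3 g.py g4
```

```text
t 8.8 pos [460.5 -24.8 -18.7] x [ 0.003  0.001 -1.   ] jaw [ 0.45  -0.893  0.001] ang -1.104 F [0.2 0.2 0.4] M [ 0.01  0.04 -0.02] g -0.0 q [ 0.29  0.52 -0.44  2.19  0.45  0.51 -1.6 ]
top [[266.7 235. ]
 [266.4 234.6]
 [279.2 228.7]
 [254.1 241.3]]
186 174
scene [[269.1 246.7]
 [269.1 243.1]
 [276.  238. ]
 [261.9 255.8]]
189 186
```

View pics/g4_scene.png

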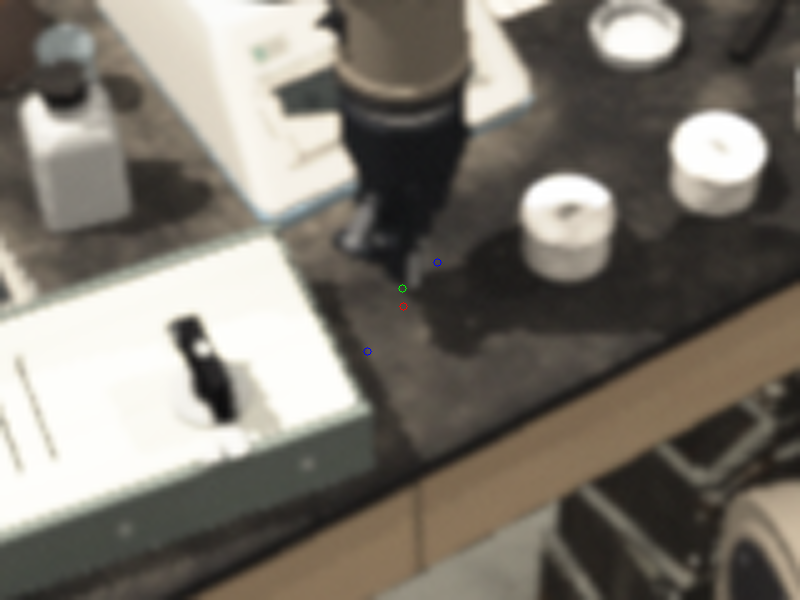

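Request:
drive_tool --slide '[[0,0,-2],[0,0,-4],[0,0,-4]]' --turn '[[0,0,0],[0,0,0],[0,0,0]]' --gripper '[0,0,0]'

```text
t: 9.2
eef_pos: [0.4604, -0.0248, -0.0227]
tool_rot: [0.603, 0.372, 0.601, -0.37]
contact_force: [-0.6, 0.4, -0.4]
gripper_width: -0.002
```

Request:
drive_tool --slide '[[0,0,-2],[0,0,-4],[0,0,-4]]' --turn '[[0,0,0],[0,0,0],[0,0,0]]' --gripper '[0,0,0]'

```text
t: 9.5
eef_pos: [0.4602, -0.0248, -0.027]
tool_rot: [0.603, 0.371, 0.601, -0.37]
contact_force: [-0.1, 0.1, 0.5]
gripper_width: -0.006
```

Request:
drive_tool --slide '[[0,0,-2],[0,0,-4],[0,0,-4]]' --turn '[[0,0,0],[0,0,0],[0,0,0]]' --gripper '[0,0,0]'

```text
t: 9.8
eef_pos: [0.4602, -0.0248, -0.0308]
tool_rot: [0.603, 0.371, 0.601, -0.37]
contact_force: [-1.9, -0.5, 6.6]
gripper_width: 0.001
```

```bash
python3 g.py g5
```

```text
t 9.8 pos [460.2 -24.8 -30.8] x [ 0.003  0.    -1.   ] jaw [ 0.451 -0.893  0.001] ang -1.103 F [-1.9 -0.5  6.6] M [-0.02  0.31  0.05] g 0.001 q [ 0.27  0.54 -0.42  2.19  0.47  0.49 -1.62]
top [[266.8 235.3]
 [266.6 234.9]
 [279.3 229. ]
 [254.4 241.6]]
186 175
scene [[269.2 249.1]
 [269.1 245.5]
 [276.  240.4]
 [262.1 258.2]]
189 189
```

View pics/g5_scene.png

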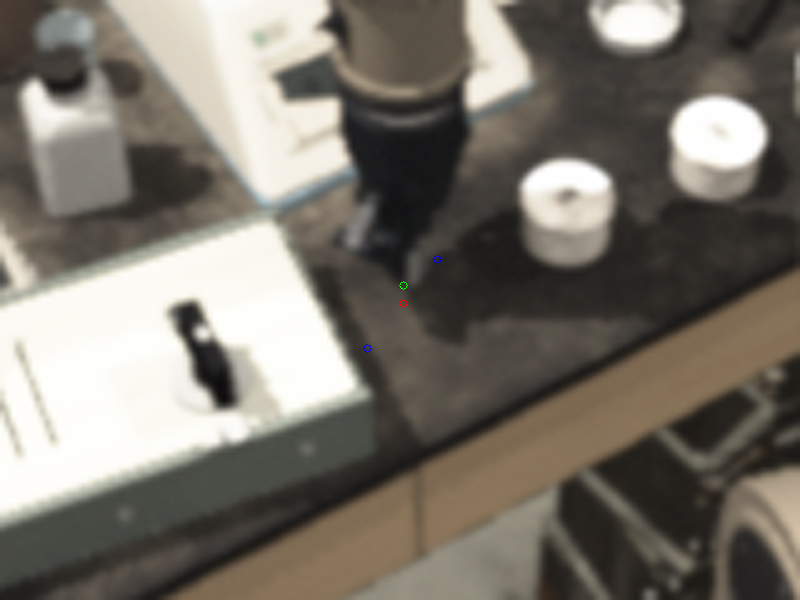

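Contact is at a reported z of about -0.0305, so the real fingertips are about 30 mm higher than the reported TCP. Now I'll check the lateral offset by casting the tip pixel onto z=0.

```bash
python3 -c "
from h import *
c=bot.read_camera('scene'); im=c['color'][220:270,240:310,::-1].astype(float)
im=np.clip(im*2,0,255).astype(np.uint8)
cv2.imwrite('pics/z5.png',cv2.resize(im,None,fx=11,fy=11,interpolation=cv2.INTER_CUBIC))
p=bot.get_obs()['eef_pos']
for X in ([p[0],p[1],0],[p[0]+.01,p[1],0],[p[0],p[1]+.01,0]): print((proj(c,X)-[240,220]+.5)*11)
"
```

```text
[[325.1649239  260.14987278]]
[[307.25976549 237.19344214]]
[[295.43141472 274.49918367]]
```

View pics/z5.png

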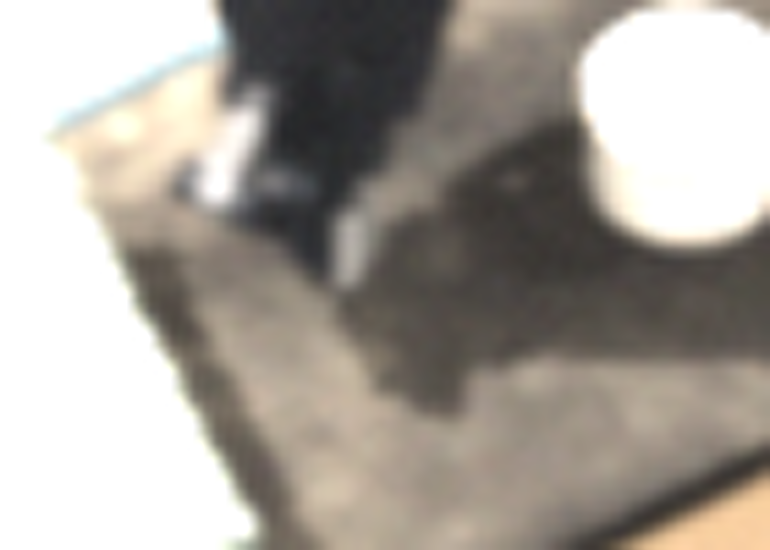

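The tip's near corner is at crop (335,290) against a projected centre of (325,260), which is just the finger's half-width. So xy is right and only the height is off by about 30.5 mm. I'll use reported z = true z − 30.5 mm and go back to the knob.

Request:
drive_tool --slide '[[0,0,50],[0,0,100],[0,0,150],[0,0,190],[-10,40,200],[-20,80,200],[-46,159,200],[-46,159,200],[-46,159,200],[-46,159,200]]' --turn '[[0,0,0],[0,0,-0.1],[0,0,-0.2],[0,0,-0.3],[0,0,-0.4],[0,0,-0.5],[0,0,-0.61],[0,0,-0.61],[0,0,-0.61],[0,0,-0.61]]' --gripper '[0,0,0,0,1,1,1,1,1,1]'

```text
t: 10.95
eef_pos: [0.414, 0.1345, 0.1691]
tool_rot: [0.465, 0.534, 0.463, -0.533]
contact_force: [-0.2, -0.1, -0.1]
gripper_width: 0.989
```

```bash
python3 -c "
from h import *
st([.414,.134,.043],-np.pi/2+TH)"
```

```text
t 10.95 pos [414.  134.5 169.1] x [ 0.003 -0.002 -1.   ] jaw [-0.14  -0.99   0.001] ang -1.711 F [-0.2 -0.1 -0.1] M [-0.02  0.04 -0.01] g 0.989 q [ 0.13  0.17 -0.64  2.1   0.13  0.91 -2.3 ]
shift [   0.    -0.5 -126.1]
turn [ 0.002  0.003 -0.002]
turn [-4.000e-03  3.000e-03  3.139e+00]
```

Request:
drive_tool --slide '[[0,0,-40],[0,0,-80],[0,0,-110],[0,0,-126],[0,0,-126],[0,0,-126],[0,0,-126],[0,0,-126],[0,0,-126],[0,0,-126]]' --turn '[[0,0,0],[0,0,0],[0,0,0],[0,0,0],[0,0,0],[0,0,0],[0,0,0],[0,0,0],[0,0,0],[0,0,0]]' --gripper '[1,1,1,1,0,0,0,0,0,0]'

```text
t: 11.95
eef_pos: [0.415, 0.1351, 0.044]
tool_rot: [0.465, 0.535, 0.462, -0.533]
contact_force: [0.2, 0.7, 6.7]
gripper_width: 0.153
```

Request:
drive_tool --slide '[[0,0,0],[0,0,0]]' --turn '[[0,0,0],[0,0,0]]' --gripper '[0,0]'

```text
t: 12.15
eef_pos: [0.415, 0.1351, 0.0441]
tool_rot: [0.465, 0.535, 0.462, -0.533]
contact_force: [1.2, 0.4, 0.5]
gripper_width: 0.154
```

```bash
python3 -c "
from h import *
st([.414,.134,.043],-np.pi/2+TH)"
```

```text
t 12.15 pos [415.  135.1  44.1] x [ 0.005 -0.001 -1.   ] jaw [-0.14 -0.99  0.  ] ang -1.711 F [1.2 0.4 0.5] M [ 0.09  0.05 -0.01] g 0.154 q [ 0.02  0.38 -0.56  2.21  0.35  0.63 -2.5 ]
shift [-1.  -1.1 -1.1]
turn [ 0.001  0.005 -0.003]
turn [-8.000e-03  1.000e-03  3.139e+00]
```

Request:
drive_tool --slide '[[0,0,0],[0,0,0],[0,0,0],[0,0,0],[0,0,0],[0,0,0],[0,0,0],[0,0,0],[0,0,0],[0,0,0]]' --turn '[[0,0,0.13],[0,0,0.26],[0,0,0.39],[0,0,0.52],[0,0,0.65],[0,0,0.78],[0,0,0.91],[0,0,1.04],[0,0,1.17],[0,0,1.21]]' --gripper '[0,0,0,0,0,0,0,0,0,0]' --squeeze 60

```text
t: 13.15
eef_pos: [0.4131, 0.1392, 0.0442]
tool_rot: [0.685, 0.177, 0.686, -0.17]
contact_force: [-6.1, 12.5, 0.4]
gripper_width: 0.153
```

```bash
python3 -c "
from h import *
st([.4141,.1343,.043],-np.pi/2+TH+1.2)
c=bot.read_camera('top'); crop(c,90,190,250,275,5,'pics/t6.png')
c=bot.read_camera('scene'); crop(c,100,190,270,300,4,'pics/s6.png')"
```

```text
t 13.15 pos [413.1 139.2  44.2] x [ 0.001  0.01  -1.   ] jaw [ 0.88  -0.475 -0.004] ang -0.495 F [-6.1 12.5  0.4] M [ 2.28  1.3  -1.09] g 0.153 q [ 0.26  0.46 -0.85  2.2   0.53  0.7  -1.46]
shift [ 1.  -4.9 -1.2]
turn [-0.01   0.001 -0.019]
turn [-1.000e-03 -1.600e-02  3.123e+00]
```

View pics/s6.png

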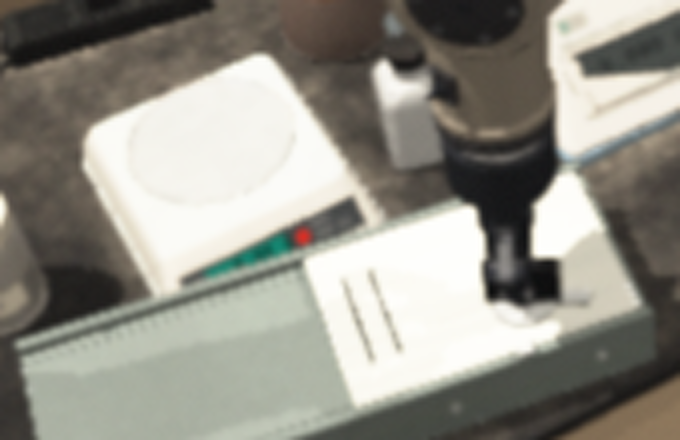

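Request:
drive_tool --slide '[[4,25,0],[9,58,0],[14,93,0],[19,128,0],[24,163,0],[28,188,0],[30,197,0],[30,199,0],[30,199,0]]' --turn '[[0,0,-0.02],[0,0,-0.02],[0,0,-0.02],[0,0,-0.02],[0,0,-0.02],[0,0,-0.02],[0,0,-0.02],[0,0,-0.02],[0,0,-0.02]]' --gripper '[0,0,0,0,0,0,0,0,0]'

```text
t: 14.15
eef_pos: [0.4423, 0.3383, 0.0442]
tool_rot: [0.682, 0.185, 0.684, -0.178]
contact_force: [-4.5, 1.9, 2.9]
gripper_width: 0.15
```

```bash
python3 -c "
from h import *
st([.4433,.3372,.043],-np.pi/2+TH+1.2)
c=bot.read_camera('top'); crop(c,90,190,250,275,5,'pics/t7.png')"
```

```text
t 14.15 pos [442.3 338.3  44.2] x [-0.     0.011 -1.   ] jaw [ 0.869 -0.496 -0.005] ang -0.519 F [-4.5  1.9  2.9] M [-0.05  0.52 -0.02] g 0.15 q [-0.15  0.62 -0.8   1.93  0.58  0.83 -1.78]
shift [ 1.  -1.1 -1.2]
turn [-0.011 -0.     0.005]
turn [-0.     0.017 -3.137]
```

View pics/t7.png

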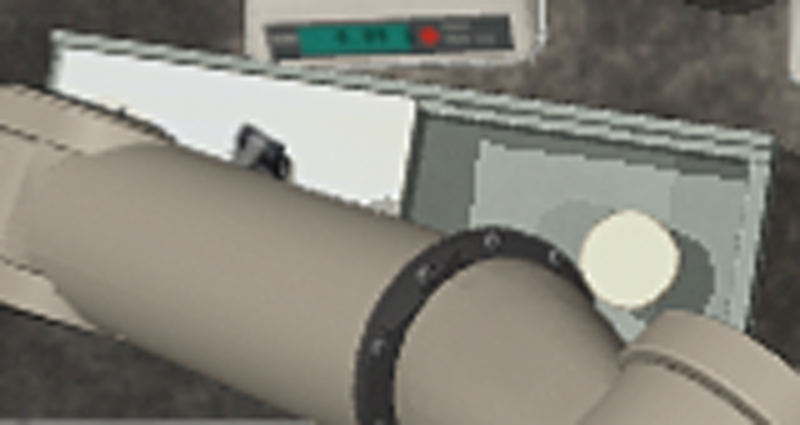

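Request:
drive_tool --slide '[[1,4,0],[1,7,0],[1,7,0]]' --turn '[[0,0,0],[0,0,0],[0,0,0]]' --gripper '[0,0,0]'

```text
t: 14.5
eef_pos: [0.4429, 0.3422, 0.0441]
tool_rot: [0.682, 0.184, 0.684, -0.18]
contact_force: [-4.6, -2.4, 7.2]
gripper_width: 0.153
```

Request:
drive_tool --slide '[[1,4,0],[1,8,0],[1,8,0]]' --turn '[[0,0,0],[0,0,0],[0,0,0]]' --gripper '[0,0,0]'

```text
t: 14.8
eef_pos: [0.4429, 0.3421, 0.044]
tool_rot: [0.682, 0.18, 0.684, -0.186]
contact_force: [-10.3, -20.3, 25.5]
gripper_width: 0.153
```

Request:
drive_tool --slide '[[0,0,0],[0,0,0],[0,0,0],[0,0,0],[0,0,0],[0,0,0],[0,0,50],[0,0,100],[0,0,150],[0,0,150]]' --turn '[[0,0,0],[0,0,0],[0,0,0],[0,0,0],[0,0,0],[0,0,0],[0,0,0],[0,0,0],[0,0,0],[0,0,0]]' --gripper '[0,1,1,1,1,1,1,1,1,1]'

```text
t: 15.8
eef_pos: [0.4454, 0.346, 0.2009]
tool_rot: [0.685, 0.184, 0.681, -0.183]
contact_force: [-0.2, -0.2, 0.6]
gripper_width: 0.996
```

```bash
python3 -c "
from h import *
st()"
```

```text
t 15.8 pos [445.4 346.  200.9] x [ 0.005  0.    -1.   ] jaw [ 0.866 -0.5    0.004] ang -0.524 F [-0.2 -0.2  0.6] M [ 0.01 -0.05 -0.03] g 0.996 q [-0.06  0.44 -0.92  1.78  0.39  1.11 -1.64]
```

Request:
drive_tool --slide '[[15,-100,0],[15,-200,0],[15,-300,0],[15,-400,0],[15,-400,0],[15,-400,0],[15,-400,0],[15,-400,0],[15,-400,0],[15,-400,0]]' --turn '[[0,0,0],[0,0,0],[0,0,0],[0,0,0],[0,0,0],[0,0,0],[0,0,0],[0,0,0],[0,0,0],[0,0,0]]' --gripper '[1,1,1,1,1,1,1,1,1,1]'

```text
t: 16.8
eef_pos: [0.4601, -0.055, 0.2007]
tool_rot: [0.684, 0.185, 0.681, -0.184]
contact_force: [-0.2, 0.9, -1.2]
gripper_width: 1.001
```

```bash
python3 -c "
from h import *
st()
c=bot.read_camera('top'); crop(c,90,190,250,275,5,'pics/t8.png')
s=bot.read_camera('scene');crop(s,100,190,270,300,4,'pics/s8.png')
hsv=cv2.cvtColor(c['color'],cv2.COLOR_RGB2HSV)
m=((hsv[...,2]>190)).astype(np.uint8); m[:, :185]=0;m[:,236:]=0;m[:217]=0;m[265:]=0
n,l,s_,ce=cv2.connectedComponentsWithStats(m)
RCi=RC.T
for i in range(1,n):
    if s_[i,4]>60:
        X=plane(c,[ce[i]],.043)[0]; print(s_[i],ce[i],X,'case',(RCi@(X[:2]-T)*1000).round(1))
"
```

```text
t 16.8 pos [460.1 -55.  200.7] x [ 0.005  0.    -1.   ] jaw [ 0.864 -0.503  0.004] ang -0.527 F [-0.2  0.9 -1.2] M [-0.01  0.    0.03] g 1.001 q [ 0.76  0.22 -0.87  2.    0.2   1.   -0.73]
[206 232  19  20 276] [215.14492754 241.4384058 ] [0.43805203 0.12305226 0.043     ] case [  -5.6 -137.7]
```

View pics/t8.png

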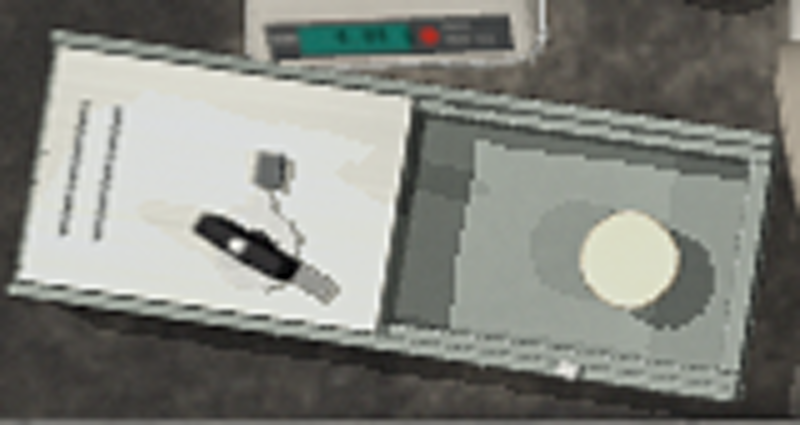

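View pics/s8.png

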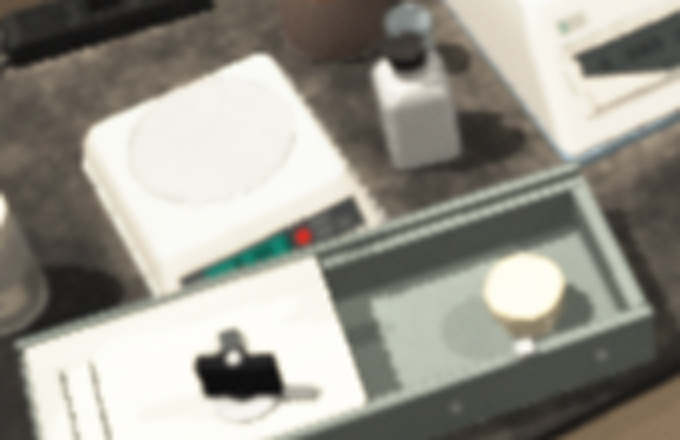

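The cover is fully open and the knob is unlocked. The cap is at top pixel (215,241), which is (-6,-138) in the case frame. Before grasping I'll compare the knob dot with where the robot gripped it, to check xy agreement.

```bash
python3 -c "
from h import *
c=bot.read_camera('top');s=bot.read_camera('scene')
a=(np.array([237,245.])+.5)/5-.5+[90,190]; b=(np.array([233,358.])+.5)/4-.5+[100,190]
print(plane(c,[a],.105),plane(s,[b],.105),tri(c,a,s,b))
# cap via scene
b=(np.array([525,285.])+.5)/4-.5+[100,190]; print(plane(s,[b],.043)); a=[215.1,241.4]; print(tri(c,a,s,b))
st([.438,.125,.12],-np.pi/2+TH)
"
```

```text
[[0.44311364 0.3349817  0.105     ]] [[0.43928725 0.33544067 0.105     ]] (array([0.44305472, 0.33562675, 0.10049472]), np.float64(0.001316492454153193))
[[0.43278959 0.12276107 0.043     ]]
(array([0.43755246, 0.12253003, 0.03759032]), np.float64(0.0032321185981363455))
t 17.0 pos [460.4 -52.3 201. ] x [ 0.005  0.    -1.   ] jaw [ 0.867 -0.497  0.004] ang -0.521 F [0.1 0.  0.9] M [ 0.01  0.03 -0.01] g 1.0 q [ 0.76  0.22 -0.87  2.    0.2   1.   -0.73]
shift [-22.4 177.3 -81. ]
turn [ 0.003  0.005 -1.193]
turn [-0.005  0.003  1.949]
```

Request:
drive_tool --slide '[[0,30,0],[0,60,0],[0,90,0],[-10,120,0],[-15,150,0],[-22,177,-10],[-22,177,-30],[-22,177,-60],[-22,177,-80],[-22,177,-80]]' --turn '[[0,0,-0.14],[0,0,-0.28],[0,0,-0.42],[0,0,-0.56],[0,0,-0.7],[0,0,-0.84],[0,0,-0.98],[0,0,-1.12],[0,0,-1.193],[0,0,-1.193]]' --gripper '[0.93,0.93,0.93,0.93,0.93,0.93,0.93,0.93,0.93,0.93]' --squeeze 30

```text
t: 18.0
eef_pos: [0.436, 0.1254, 0.1189]
tool_rot: [-0.465, -0.532, -0.463, 0.536]
contact_force: [-0.7, 0.1, 0.5]
gripper_width: 0.927
```

```bash
python3 -c "
from h import *
st([.438,.1235,-.0175],-np.pi/2+TH)
s=bot.read_camera('scene');crop(s,150,170,310,290,5,'pics/s9.png')"
```

```text
t 18.0 pos [436.  125.4 118.9] x [-0.003 -0.006 -1.   ] jaw [-0.14  -0.99   0.006] ang -1.711 F [-0.7  0.1  0.5] M [-0.03  0.06  0.01] g 0.927 q [ 0.22  0.31 -0.74  2.1   0.29  0.83 -2.4 ]
shift [   2.    -1.9 -136.4]
turn [ 0.006 -0.003 -0.003]
turn [0.004 0.009 3.139]
```

View pics/s9.png

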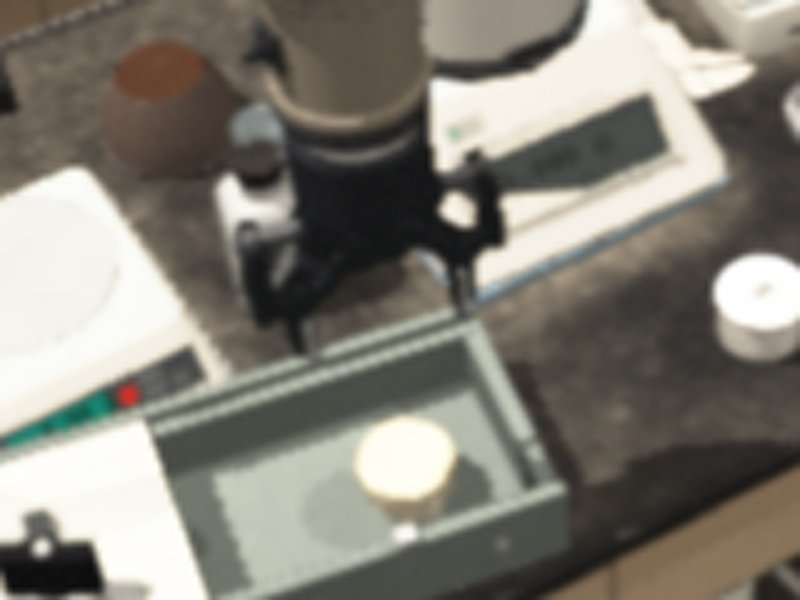

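Request:
drive_tool --slide '[[1,-1,-35],[2,-2,-70],[2,-2,-100],[2,-2,-120],[2,-2,-128],[2,-2,-135],[2,-2,-135]]' --turn '[[0,0,0],[0,0,0],[0,0,0],[0,0,0],[0,0,0],[0,0,0],[0,0,0]]' --gripper '[0.93,0.93,0.93,0.93,0.93,0.93,0.93]'

```text
t: 18.75
eef_pos: [0.4398, 0.1242, -0.0141]
tool_rot: [-0.466, -0.532, -0.463, 0.534]
contact_force: [-0.5, 0.6, 0.1]
gripper_width: 0.93
```

Request:
drive_tool --slide '[[0,0,0],[0,0,0],[0,0,0],[0,0,0],[0,0,0]]' --turn '[[0,0,0],[0,0,0],[0,0,0],[0,0,0],[0,0,0]]' --gripper '[0,0,0,0,0]'

```text
t: 19.25
eef_pos: [0.4408, 0.1242, -0.0127]
tool_rot: [-0.466, -0.533, -0.462, 0.533]
contact_force: [-1.0, -1.5, 9.7]
gripper_width: 0.652
```

```bash
python3 -c "
from h import *
st()
s=bot.read_camera('scene');crop(s,150,170,310,290,5,'pics/s10.png')"
```

```text
t 19.25 pos [440.8 124.2 -12.7] x [ 0.003 -0.005 -1.   ] jaw [-0.137 -0.991  0.004] ang -1.708 F [-1.  -1.5  9.7] M [-0.31  0.44 -0.02] g 0.652 q [ 0.06  0.53 -0.58  2.19  0.56  0.57 -2.64]
```

View pics/s10.png

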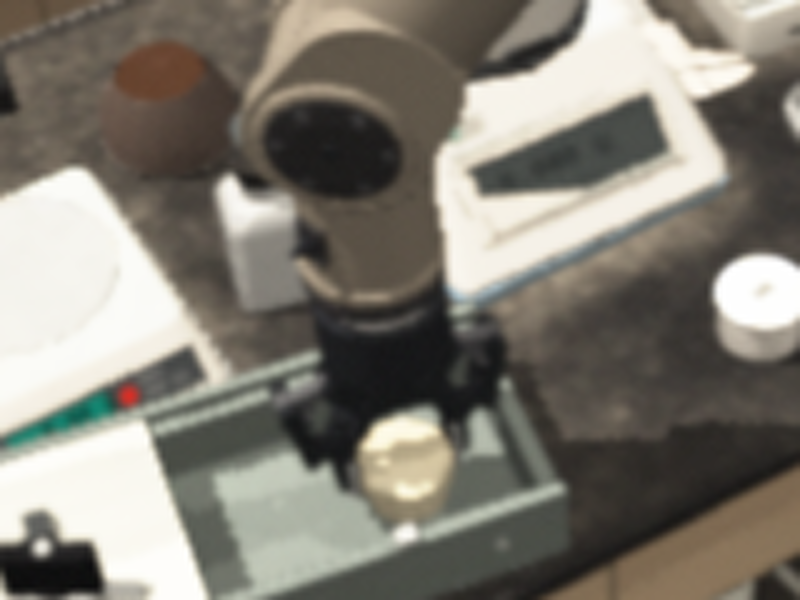

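The jaws are around the cap at g=0.652. I'll lift it and check.

Request:
drive_tool --slide '[[0,0,0],[0,0,15],[0,0,40],[0,0,70],[0,0,100],[0,0,110],[0,0,110]]' --turn '[[0,0,0],[0,0,0],[0,0,0],[0,0,0],[0,0,0],[0,0,0],[0,0,0]]' --gripper '[0,0,0,0,0,0,0]' --squeeze 50

```text
t: 20.0
eef_pos: [0.4421, 0.1244, 0.0988]
tool_rot: [0.467, 0.534, 0.462, -0.533]
contact_force: [-0.3, -0.9, -0.7]
gripper_width: 0.639
```

```bash
python3 -c "
from h import *
st([.488,-.035,.099],-np.pi/2)
s=bot.read_camera('scene');crop(s,150,150,310,270,5,'pics/s11.png')"
```

```text
t 20.0 pos [442.1 124.4  98.8] x [ 0.007 -0.004 -1.   ] jaw [-0.138 -0.99   0.003] ang -1.709 F [-0.3 -0.9 -0.7] M [0.05 0.03 0.02] g 0.639 q [ 0.21  0.35 -0.73  2.12  0.34  0.79 -2.44]
shift [  45.9 -159.4    0.2]
turn [0.004 0.007 0.138]
turn [ 0.011 -0.006 -3.003]
```

View pics/s11.png

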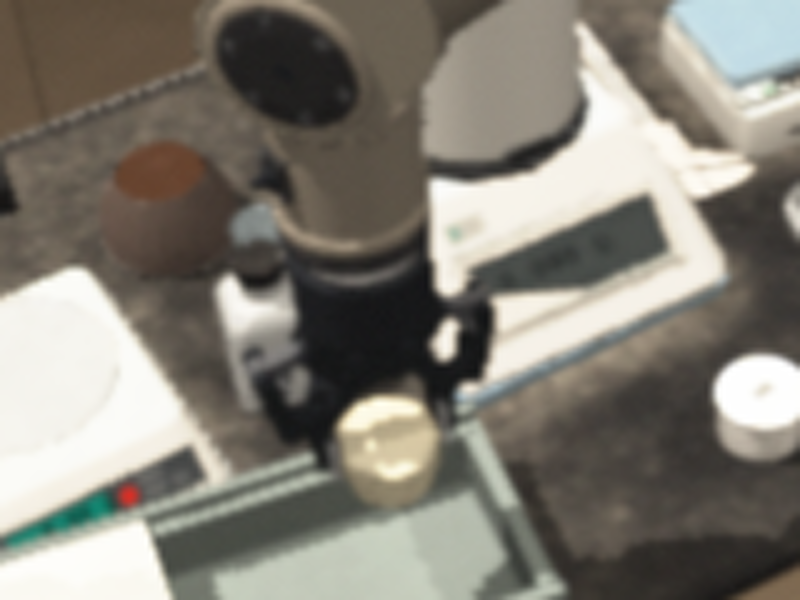

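The cap is lifted upright. Next, the bench patch.

Request:
drive_tool --slide '[[10,-35,0],[20,-70,0],[30,-105,0],[40,-140,0],[46,-160,0],[46,-160,-30],[46,-160,-65],[46,-160,-95],[46,-160,-110],[46,-160,-110]]' --turn '[[0.004,0.007,0.05],[0.004,0.007,0.1],[0.004,0.007,0.14],[0.004,0.007,0.14],[0.004,0.007,0.14],[0.004,0.007,0.14],[0.004,0.007,0.14],[0.004,0.007,0.14],[0.004,0.007,0.14],[0.004,0.007,0.14]]' --gripper '[0,0,0,0,0,0,0,0,0,0]'

```text
t: 21.05
eef_pos: [0.4847, -0.0358, -0.015]
tool_rot: [0.499, 0.497, 0.503, -0.501]
contact_force: [-0.4, -0.0, 0.8]
gripper_width: 0.645
```

```bash
python3 g.py g6
```

```text
t 21.05 pos [484.7 -35.8 -15. ] x [-0.008 -0.    -1.   ] jaw [ 0.003 -1.     0.   ] ang -1.568 F [-0.4 -0.   0.8] M [ 0.06  0.03 -0.04] g 0.645 q [ 0.41  0.57 -0.57  2.12  0.54  0.61 -2.11]
top [[270.3 226.9]
 [270.1 226.4]
 [284.3 226.8]
 [256.2 227. ]]
190 166
scene [[268.1 239.6]
 [268.  235.9]
 [279.2 234.3]
 [256.8 245.1]]
188 179
```

View pics/g6_scene.png

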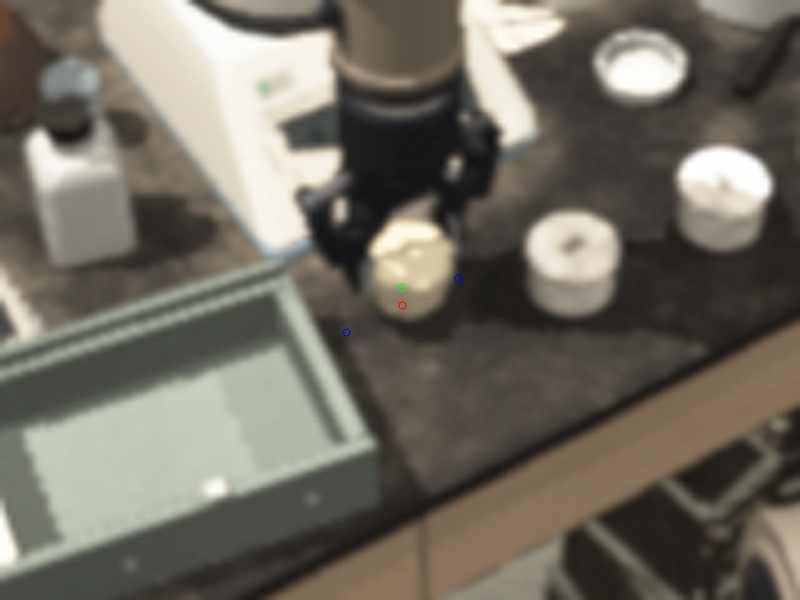

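Request:
drive_tool --slide '[[0,0,-2],[0,0,-3.5],[0,0,-3.5]]' --turn '[[0,-0.008,0],[0,-0.008,0],[0,-0.008,0]]' --gripper '[0,0,0]'

```text
t: 21.45
eef_pos: [0.4876, -0.0358, -0.0152]
tool_rot: [0.503, 0.501, 0.499, -0.498]
contact_force: [-0.5, -0.2, -0.3]
gripper_width: 0.638
```

Request:
drive_tool --slide '[[-1,0,-3],[-1,0,-5],[-1,0,-5],[-1,0,-5]]' --turn '[[0,0,0],[0,0,0],[0,0,0],[0,0,0]]' --gripper '[0,0,0,0]'

```text
t: 21.85
eef_pos: [0.4873, -0.036, -0.0185]
tool_rot: [0.503, 0.501, 0.498, -0.498]
contact_force: [-6.6, -0.6, 23.2]
gripper_width: 0.639
```

```bash
python3 -c "
from h import *
st([.488,-.035,.099],-np.pi/2)"
```

```text
t 21.85 pos [487.3 -36.  -18.5] x [ 0.008 -0.003 -1.   ] jaw [ 0.002 -1.     0.003] ang -1.568 F [-6.6 -0.6 23.2] M [-0.23  1.26 -0.06] g 0.639 q [ 0.4   0.57 -0.56  2.12  0.56  0.58 -2.13]
shift [  0.7   1.  117.5]
turn [ 0.003  0.008 -0.002]
turn [-0.013  0.004  3.139]
```

Contact with the bench at 23 N. I'll ease up, then release and rise.

Request:
drive_tool --slide '[[0,0,1],[0,0,1],[0,0,1],[0,0,1],[0,0,1],[0,0,30],[0,0,70],[0,0,110],[0,0,130],[0,0,130]]' --turn '[[0,0,0],[0,0,0],[0,0,0],[0,0,0],[0,0,0],[0,0,0],[0,0,0],[0,0,0],[0,0,0],[0,0,0]]' --gripper '[0.6,0.7,0.8,0.87,0.87,0.87,0.87,0.87,0.87,0.87]'

```text
t: 22.85
eef_pos: [0.4895, -0.0361, 0.1142]
tool_rot: [0.505, 0.502, 0.496, -0.497]
contact_force: [-0.2, 0.6, 0.2]
gripper_width: 0.87
```

```bash
cat > tins.py <<'E'
from h import *
def tins():
    c=bot.read_camera("top"); hsv=cv2.cvtColor(c["color"],cv2.COLOR_RGB2HSV)
    m=((hsv[...,2]>110)&(hsv[...,1]<60)).astype(np.uint8); m[:,240:]=m[:,240:]; m[:212]=0;m[268:]=0;m[:,:245]=0;m[:,412:]=0
    n,l,s,ce=cv2.connectedComponentsWithStats(m)
    for i in range(1,n):
        if s[i,4]>120: print(s[i],ce[i].round(1),plane(c,[ce[i]],.038)[0].round(4))
    return c
E
python3 -c "
from tins import *
st();c=tins();crop(c,200,180,360,275,5,'pics/t12.png')
s=bot.read_camera('scene');crop(s,200,150,400,300,4,'pics/s12.png')"
```

```text
t 22.85 pos [489.5 -36.1 114.2] x [ 0.014 -0.004 -1.   ] jaw [ 0.002 -1.     0.004] ang -1.569 F [-0.2  0.6  0.2] M [-0.05 -0.    0.03] g 0.87 q [ 0.55  0.36 -0.72  2.04  0.33  0.83 -1.93]
[ 245  212   62   56 2481] [273.7 239.6] [ 0.4434 -0.0476  0.038 ]
[296 232  17  20 232] [304.4 240.8] [ 0.4398 -0.1373  0.038 ]
[368 233  21  20 333] [377.9 242.8] [ 0.4337 -0.3517  0.038 ]
[332 234  20  20 324] [341.4 243.7] [ 0.4313 -0.2453  0.038 ]
```

View pics/s12.png

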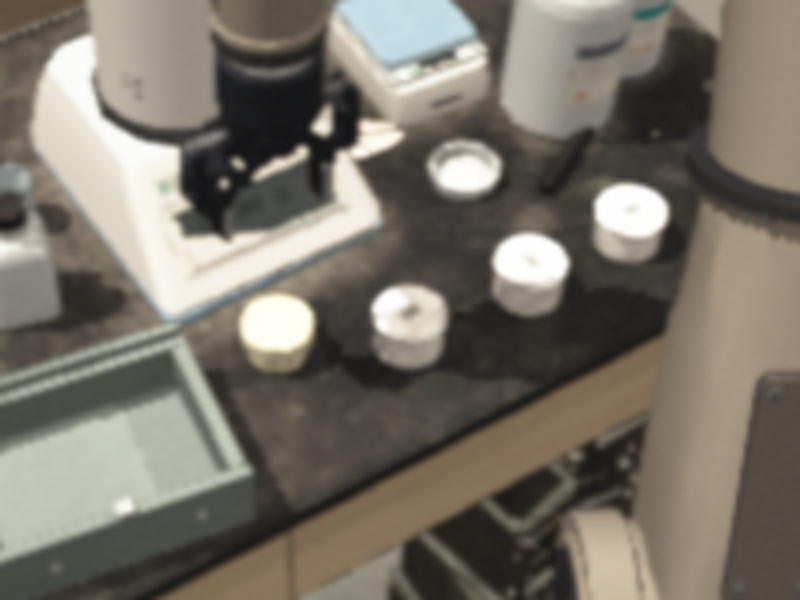

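View pics/t12.png

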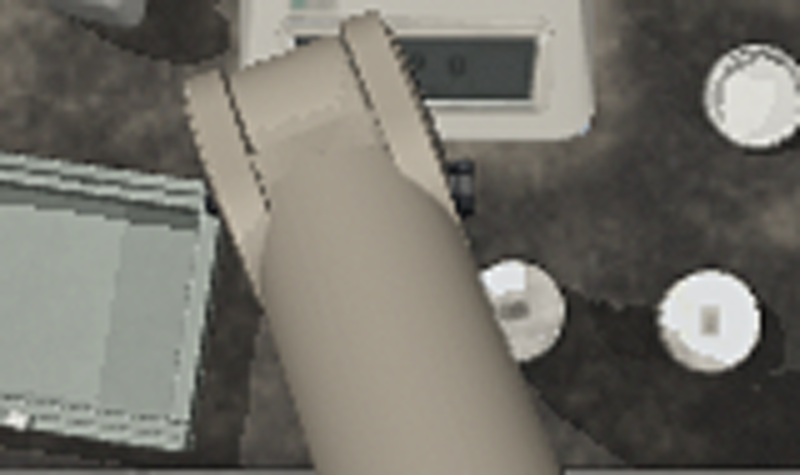

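The cap stands upright on the bench at crop (278,330), and the tins are unmoved. Next is the first tin, with the jaws along the case x axis.

```bash
python3 -c "
from h import *
st([.437,-.131,.1],TH)"
```

```text
t 22.95 pos [487.1 -36.4 111.2] x [ 0.008 -0.003 -1.   ] jaw [ 0.002 -1.     0.003] ang -1.569 F [-0.4 -0.5 -0.6] M [-0.01 -0.06  0.  ] g 0.866 q [ 0.55  0.37 -0.72  2.05  0.33  0.83 -1.93]
shift [-50.1 -94.6 -11.2]
turn [-0.003  0.009  1.426]
turn [ 0.009  0.003 -1.715]
```

Request:
drive_tool --slide '[[-5,-10,0],[-10,-20,0],[-15,-30,0],[-20,-40,0],[-25,-50,0],[-30,-60,0],[-35,-70,0],[-40,-80,0],[-45,-90,0],[-50,-95,0]]' --turn '[[0,0,0.145],[0,0,0.29],[0,0,0.435],[0,0,0.58],[0,0,0.725],[0,0,0.87],[0,0,1.01],[0,0,1.16],[0,0,1.3],[-0.003,0.009,1.426]]' --gripper '[0.93,0.93,0.93,0.93,0.93,0.93,0.93,0.93,0.93,0.93]'

```text
t: 23.95
eef_pos: [0.4355, -0.1322, 0.1094]
tool_rot: [0.704, 0.049, 0.707, -0.048]
contact_force: [-0.3, 0.5, -1.2]
gripper_width: 0.925
```

```bash
python3 -c "
from tins import *
st([.437,-.131,-.0205],TH)
c=tins()
s=bot.read_camera('scene');crop(s,200,150,400,300,4,'pics/s13.png')"
```

```text
t 23.95 pos [ 435.5 -132.2  109.4] x [-0.003  0.002 -1.   ] jaw [ 0.99  -0.138 -0.003] ang -0.139 F [-0.3  0.5 -1.2] M [ 0.03  0.06 -0.07] g 0.925 q [ 1.03  0.43 -1.04  2.1   0.48  0.88 -0.43]
shift [   1.5    1.2 -129.9]
turn [-0.002 -0.003 -0.004]
turn [ 5.000e-03 -3.000e-03  3.137e+00]
[ 284  212   68   56 2680] [316.  240.4] [ 0.4409 -0.171   0.038 ]
[260 216  21  20 315] [270.1 225.5] [ 0.4848 -0.037   0.038 ]
[368 233  21  20 333] [377.9 242.8] [ 0.4337 -0.3517  0.038 ]
```

View pics/s13.png

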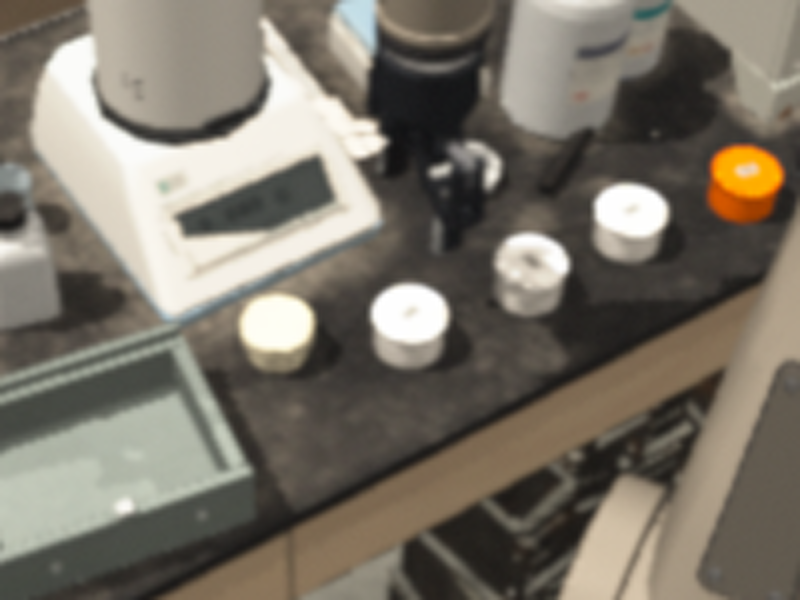

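Request:
drive_tool --slide '[[1,1,-35],[2,1,-70],[2,1,-100],[2,1,-120],[2,1,-130],[2,1,-131],[2,1,-131]]' --turn '[[0,0,0],[0,0,0],[0,0,0],[0,0,0],[0,0,0],[0,0,0],[0,0,0]]' --gripper '[0.93,0.93,0.93,0.93,0.93,0.93,0.93]' --squeeze 40

```text
t: 24.75
eef_pos: [0.4378, -0.1303, -0.0212]
tool_rot: [0.704, 0.051, 0.706, -0.05]
contact_force: [0.4, 0.1, -0.4]
gripper_width: 0.93
```

Request:
drive_tool --slide '[[0,0,0],[0,0,0],[0,0,0],[0,0,0],[0,0,0]]' --turn '[[0,0,0],[0,0,0],[0,0,0],[0,0,0],[0,0,0]]' --gripper '[0,0,0,0,0]'

```text
t: 25.25
eef_pos: [0.4385, -0.1305, -0.02]
tool_rot: [0.705, 0.051, 0.706, -0.05]
contact_force: [-2.8, 1.2, 8.3]
gripper_width: 0.664
```

```bash
python3 -c "
from tins import *
st()
s=bot.read_camera('scene');crop(s,200,150,400,300,4,'pics/s14.png')"
```

```text
t 25.25 pos [ 438.5 -130.5  -20. ] x [-0.001  0.001 -1.   ] jaw [ 0.99  -0.144 -0.002] ang -0.144 F [-2.8  1.2  8.3] M [ 0.1   0.47 -0.  ] g 0.664 q [ 0.82  0.63 -0.81  2.17  0.77  0.66 -0.69]
```

View pics/s14.png

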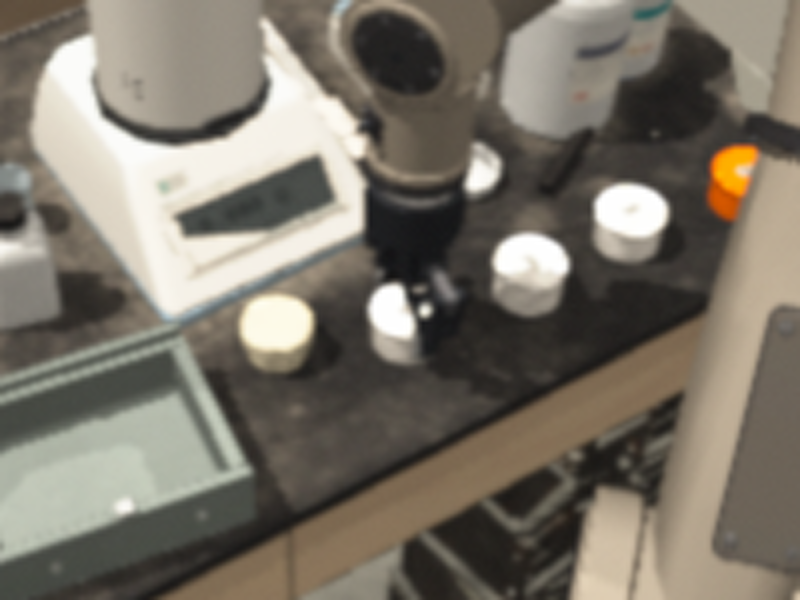

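Gripped (g=0.664). I'll lift it and carry it towards the +y slot at (0,-36) in the case frame.

Request:
drive_tool --slide '[[0,0,0],[0,0,20],[0,0,60],[0,0,105],[0,0,125],[0,0,125]]' --turn '[[0,0,0],[0,0,0],[0,0,0],[0,0,0],[0,0,0],[0,0,0]]' --gripper '[0,0,0,0,0,0]' --squeeze 50

```text
t: 25.9
eef_pos: [0.4407, -0.1311, 0.1081]
tool_rot: [0.707, 0.051, 0.704, -0.052]
contact_force: [0.6, -1.0, -0.7]
gripper_width: 0.658
```

Request:
drive_tool --slide '[[10,40,0],[20,80,0],[30,120,0],[30,160,0],[30,200,0],[30,240,0],[25,280,0],[20,320,0],[20,353,0],[20,353,0]]' --turn '[[0,0,0],[0,0,0],[0,0,0],[0,0,0],[0,0,0],[0,0,0],[0,0,0],[0,0,0],[0,0,0],[0,0,0]]' --gripper '[0,0,0,0,0,0,0,0,0,0]'

```text
t: 26.9
eef_pos: [0.4593, 0.2274, 0.1081]
tool_rot: [0.707, 0.05, 0.704, -0.048]
contact_force: [-0.7, -0.1, 0.1]
gripper_width: 0.658
```

```bash
python3 -c "
from tins import *
st([*W(0,-36),-.0145],TH)
s=bot.read_camera('scene');crop(s,130,120,290,270,4,'pics/s15.png')"
```

```text
t 26.9 pos [459.3 227.4 108.1] x [ 0.004  0.002 -1.   ] jaw [ 0.99  -0.138  0.004] ang -0.138 F [-0.7 -0.1  0.1] M [-0.04  0.1  -0.01] g 0.658 q [ 0.21  0.52 -1.01  1.98  0.55  0.94 -1.21]
shift [  -1.3   -4.4 -122.6]
turn [-0.002  0.004 -0.005]
turn [-7.000e-03 -3.000e-03  3.137e+00]
```

View pics/s15.png

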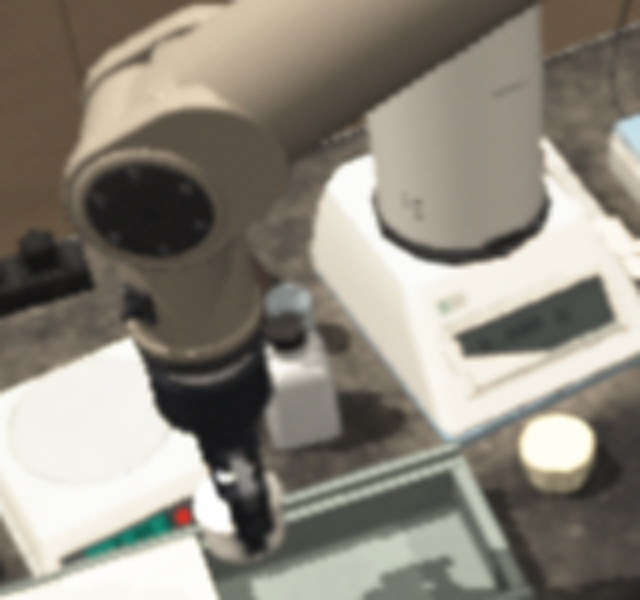

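Request:
drive_tool --slide '[[-1,-5,0],[-1,-5,-30],[-1,-5,-60],[-1,-5,-85],[-1,-5,-100],[-1,-5,-110],[-1,-5,-116],[-1,-5,-119],[-1,-5,-119]]' --turn '[[0,0.004,0],[0,0.004,0],[0,0.004,0],[0,0.004,0],[0,0.004,0],[0,0.004,0],[0,0.004,0],[0,0.004,0],[0,0.004,0]]' --gripper '[0,0,0,0,0,0,0,0,0]'

```text
t: 27.85
eef_pos: [0.459, 0.2193, -0.0111]
tool_rot: [0.705, 0.05, 0.705, -0.05]
contact_force: [1.3, 0.6, -0.6]
gripper_width: 0.661
```

```bash
python3 -c "
from tins import *
st([*W(0,-36),-.0145],TH)
s=bot.read_camera('scene');crop(s,130,150,290,300,4,'pics/s16.png')"
```

```text
t 27.85 pos [459.  219.3 -11.1] x [ 0. -0. -1.] jaw [ 0.99 -0.14  0.  ] ang -0.141 F [ 1.3  0.6 -0.6] M [ 0.05 -0.02 -0.08] g 0.661 q [ 0.09  0.68 -0.84  2.06  0.76  0.75 -1.38]
shift [-0.9  3.6 -3.4]
turn [ 0.     0.    -0.002]
turn [-0.00e+00  1.00e-03  3.14e+00]
```

View pics/s16.png

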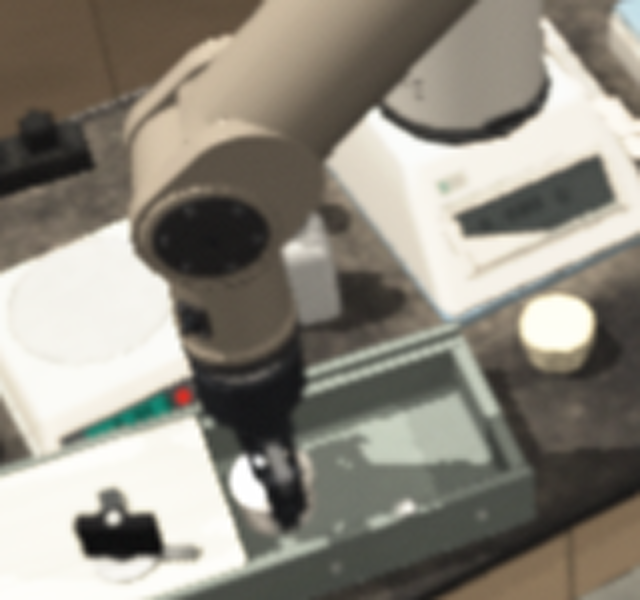

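Request:
drive_tool --slide '[[-1,3,-1],[-1,3,-2.5],[-1,3,-3.5],[-1,3,-3.5]]' --turn '[[0,0,0],[0,0,0],[0,0,0],[0,0,0]]' --gripper '[0,0,0,0]'

```text
t: 28.3
eef_pos: [0.4584, 0.2229, -0.0137]
tool_rot: [0.706, 0.05, 0.705, -0.05]
contact_force: [-0.1, -0.4, 5.9]
gripper_width: 0.657
```

Request:
drive_tool --slide '[[0,0,0],[0,0,0],[0,0,0],[0,0,0],[0,0,20],[0,0,60],[0,0,100],[0,0,140],[0,0,150],[0,0,150]]' --turn '[[0,0,0],[0,0,0],[0,0,0],[0,0,0],[0,0,0],[0,0,0],[0,0,0],[0,0,0],[0,0,0],[0,0,0]]' --gripper '[0.72,0.8,0.88,0.88,0.88,0.88,0.88,0.88,0.88,0.88]'

```text
t: 29.3
eef_pos: [0.4594, 0.2232, 0.1376]
tool_rot: [0.707, 0.05, 0.704, -0.05]
contact_force: [-0.2, -0.4, -0.3]
gripper_width: 0.879
```

Request:
drive_tool --slide '[[10,-50,0],[20,-100,0],[20,-150,0],[20,-200,0],[10,-250,0],[0,-300,0],[-10,-350,0],[-27,-400,-10],[-27,-450,-20],[-27,-470,-30]]' --turn '[[0,0,0],[0,0,0],[0,0,0],[0,0,0],[0,0,0],[0,0,0],[0,0,0],[0,0,0],[0,0,0],[0,0,0]]' --gripper '[0.93,0.93,0.93,0.93,0.93,0.93,0.93,0.93,0.93,0.93]'

```text
t: 30.3
eef_pos: [0.4298, -0.251, 0.1053]
tool_rot: [0.706, 0.052, 0.705, -0.051]
contact_force: [0.4, 0.2, 0.4]
gripper_width: 0.931
```

```bash
python3 -c "
from tins import *
st([.431,-.245,-.0205],TH)
c=tins();crop(c,90,190,250,275,5,'pics/t17.png')
s=bot.read_camera('scene');crop(s,130,130,400,330,3,'pics/s17.png')"
```

```text
t 30.3 pos [ 429.8 -251.   105.3] x [ 0.002  0.    -1.   ] jaw [ 0.989 -0.146  0.001] ang -0.146 F [0.4 0.2 0.4] M [ 0.06 -0.05  0.  ] g 0.931 q [ 1.19  0.49 -0.98  2.01  0.52  0.91 -0.21]
shift [   1.2    6.  -125.8]
turn [-0.     0.002  0.003]
turn [ 2.000e-03  1.000e-03 -3.138e+00]
[ 342  213   51   55 2324] [368.3 240.9] [ 0.4393 -0.3237  0.038 ]
[260 216  21  20 308] [269.9 225.4] [ 0.4851 -0.0364  0.038 ]
[331 234  12  21 145] [336.6 245. ] [ 0.4275 -0.231   0.038 ]
```

View pics/t17.png

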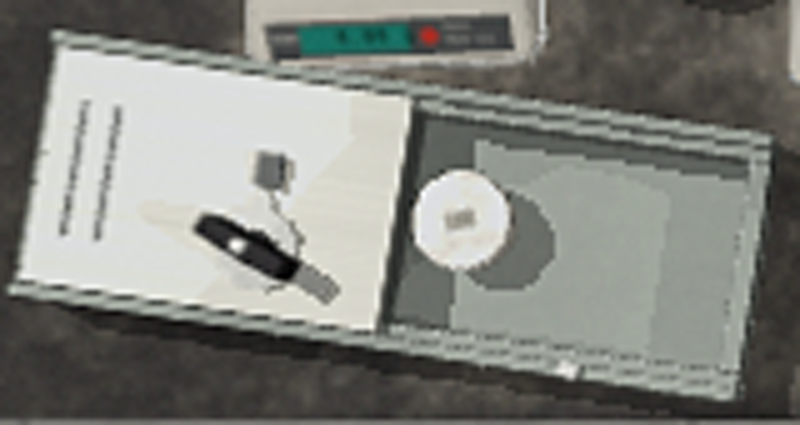

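View pics/s17.png

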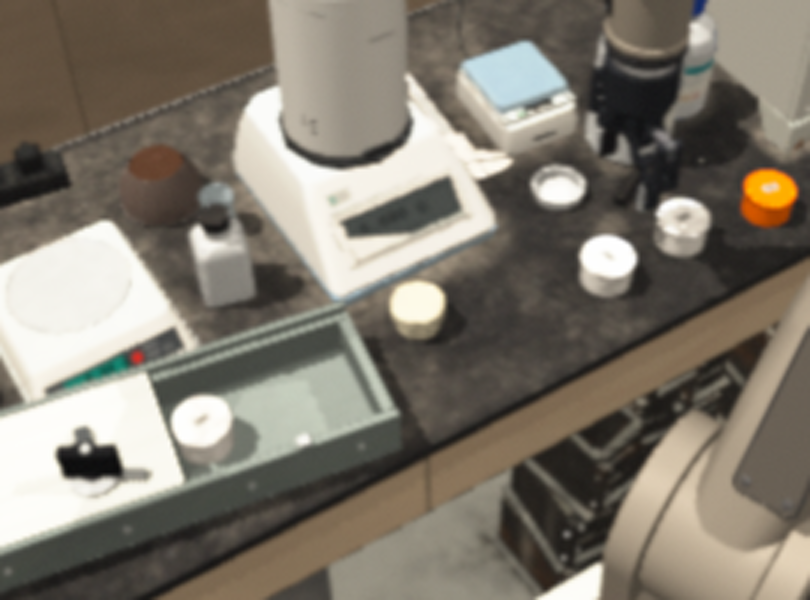

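Tin 1 stands in the bay at crop (462,220). The second tin hasn't moved, so I'll grasp it.

Request:
drive_tool --slide '[[1,6,0],[1,6,-35],[1,6,-70],[1,6,-100],[1,6,-120],[1,6,-126],[1,6,-126]]' --turn '[[0,0,0],[0,0,0],[0,0,0],[0,0,0],[0,0,0],[0,0,0],[0,0,0]]' --gripper '[0.93,0.93,0.93,0.93,0.93,0.93,0.93]' --squeeze 50

```text
t: 31.1
eef_pos: [0.4297, -0.2433, -0.0226]
tool_rot: [0.704, 0.053, 0.706, -0.05]
contact_force: [-0.0, -0.7, -0.1]
gripper_width: 0.93
```

Request:
drive_tool --slide '[[0,0,0],[0,0,0],[0,0,0],[0,0,0],[0,0,0],[0,0,20],[0,0,60],[0,0,105],[0,0,125],[0,0,125]]' --turn '[[0,0,0],[0,0,0],[0,0,0],[0,0,0],[0,0,0],[0,0,0],[0,0,0],[0,0,0],[0,0,0],[0,0,0]]' --gripper '[0,0,0,0,0,0,0,0,0,0]'

```text
t: 32.1
eef_pos: [0.4322, -0.2442, 0.1062]
tool_rot: [0.707, 0.052, 0.704, -0.052]
contact_force: [1.0, -1.0, -1.5]
gripper_width: 0.657
```

```bash
python3 -c "
from tins import *
st([*W(0,-100),.105],TH)
s=bot.read_camera('scene');crop(s,230,80,400,260,3,'pics/s18.png')"
```

```text
t 32.1 pos [ 432.2 -244.2  106.2] x [ 0.004 -0.    -1.   ] jaw [ 0.989 -0.147  0.004] ang -0.147 F [ 1.  -1.  -1.5] M [ 0.01 -0.02 -0.  ] g 0.657 q [ 1.19  0.48 -0.99  2.02  0.51  0.91 -0.23]
shift [ 16.8 403.9  -1.2]
turn [0.    0.004 0.004]
turn [ 0.006 -0.    -3.137]
```

View pics/s18.png

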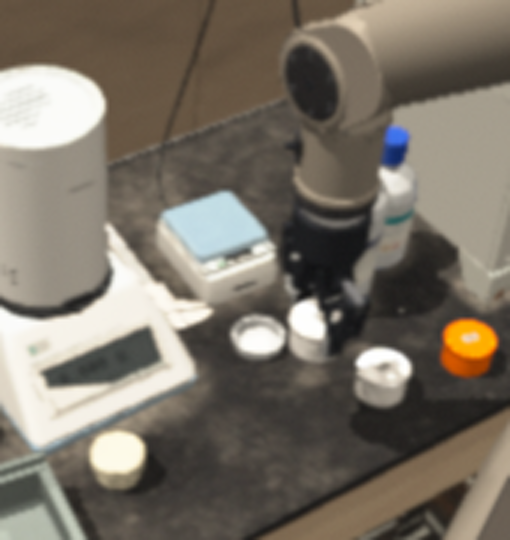

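Tin 2 is held. I'll carry it to (0,-100) in the case frame.

Request:
drive_tool --slide '[[10,45,0],[20,90,0],[30,135,0],[35,180,0],[35,225,0],[35,270,0],[30,315,0],[25,355,0],[17,390,0],[17,404,0]]' --turn '[[0,0,0],[0,0,0],[0,0,0],[0,0,0],[0,0,0],[0,0,0],[0,0,0],[0,0,0],[0,0.004,0.004],[0,0.004,0.004]]' --gripper '[0,0,0,0,0,0,0,0,0,0]'

```text
t: 33.15
eef_pos: [0.4455, 0.1637, 0.1037]
tool_rot: [0.704, 0.049, 0.707, -0.048]
contact_force: [0.9, -1.1, -0.2]
gripper_width: 0.661
```

```bash
python3 -c "
from tins import *
st([*W(0,-100),-.0137],TH)"
```

```text
t 33.15 pos [445.5 163.7 103.7] x [-0.004  0.002 -1.   ] jaw [ 0.99  -0.138 -0.005] ang -0.138 F [ 0.9 -1.1 -0.2] M [ 0.01 -0.08  0.03] g 0.661 q [ 0.36  0.47 -1.03  2.06  0.52  0.89 -1.1 ]
shift [   3.4   -4.  -117.4]
turn [-0.002 -0.004 -0.005]
turn [ 0.007 -0.004  3.137]
```

Request:
drive_tool --slide '[[3,-4,0],[3,-4,0],[3,-4,-30],[3,-4,-60],[3,-4,-85],[3,-4,-100],[3,-4,-108],[3,-4,-108]]' --turn '[[0,-0.004,0],[0,-0.004,0],[0,-0.004,0],[0,-0.004,0],[0,-0.004,0],[0,-0.004,0],[0,-0.004,0],[0,-0.004,0]]' --gripper '[0,0,0,0,0,0,0,0]'

```text
t: 33.95
eef_pos: [0.448, 0.1581, -0.0053]
tool_rot: [0.704, 0.05, 0.706, -0.049]
contact_force: [0.6, -0.4, -0.7]
gripper_width: 0.661
```

```bash
python3 -c "
from tins import *
st([*W(0,-100),-.0137],TH)"
```

```text
t 33.95 pos [448.  158.1  -5.3] x [-0.002  0.001 -1.   ] jaw [ 0.99  -0.139 -0.003] ang -0.14 F [ 0.6 -0.4 -0.7] M [0.01 0.01 0.03] g 0.661 q [ 0.22  0.63 -0.85  2.13  0.74  0.71 -1.28]
shift [ 1.   1.5 -8.4]
turn [-0.001 -0.002 -0.003]
turn [ 4.000e-03 -2.000e-03  3.138e+00]
```

Request:
drive_tool --slide '[[1,1,-3],[1,1,-6],[1,1,-9],[1,1,-9]]' --turn '[[0,0,0],[0,0,0],[0,0,0],[0,0,0]]' --gripper '[0,0,0,0]'

```text
t: 34.35
eef_pos: [0.449, 0.159, -0.0144]
tool_rot: [0.705, 0.05, 0.706, -0.049]
contact_force: [-0.4, -0.1, -1.0]
gripper_width: 0.656
```

Request:
drive_tool --slide '[[0,0,-1],[0,0,-2],[0,0,-2]]' --turn '[[0,0,0],[0,0,0],[0,0,0]]' --gripper '[0,0,0]'

```text
t: 34.65
eef_pos: [0.4492, 0.159, -0.0152]
tool_rot: [0.705, 0.049, 0.706, -0.049]
contact_force: [-3.9, -3.3, 16.1]
gripper_width: 0.661
```

Request:
drive_tool --slide '[[0,0,0.5],[0,0,0.5],[0,0,0.5],[0,0,0.5],[0,0,20],[0,0,60],[0,0,100],[0,0,140],[0,0,150],[0,0,150]]' --turn '[[0,0,0],[0,0,0],[0,0,0],[0,0,0],[0,0,0],[0,0,0],[0,0,0],[0,0,0],[0,0,0],[0,0,0]]' --gripper '[0.72,0.8,0.88,0.88,0.88,0.88,0.88,0.88,0.88,0.88]'

```text
t: 35.65
eef_pos: [0.4503, 0.1591, 0.136]
tool_rot: [0.706, 0.05, 0.705, -0.05]
contact_force: [-0.3, 0.0, -1.0]
gripper_width: 0.879
```

Request:
drive_tool --slide '[[10,-50,0],[20,-100,0],[25,-150,0],[25,-200,0],[25,-250,0],[20,-300,0],[10,-350,0],[0,-400,-10],[-10,-450,-20],[-16,-500,-30]]' --turn '[[0,0,0],[0,0,0],[0,0,0],[0,0,0],[0,0,0],[0,0,0],[0,0,0],[0,0,0],[0,0,0],[0,0,0]]' --gripper '[0.93,0.93,0.93,0.93,0.93,0.93,0.93,0.93,0.93,0.93]'

```text
t: 36.65
eef_pos: [0.4331, -0.3339, 0.1052]
tool_rot: [0.705, 0.05, 0.706, -0.049]
contact_force: [2.0, 0.7, 0.4]
gripper_width: 0.927
```

```bash
python3 -c "
from tins import *
st([.4335,-.352,-.0205],TH)
c=tins();crop(c,90,190,250,275,5,'pics/t19.png')
s=bot.read_camera('scene');crop(s,130,130,400,330,3,'pics/s19.png')"
```

```text
t 36.65 pos [ 433.1 -333.9  105.2] x [-0.001  0.001 -1.   ] jaw [ 0.99  -0.14  -0.001] ang -0.14 F [2.  0.7 0.4] M [ 0.02 -0.01  0.02] g 0.927 q [ 1.26  0.56 -0.94  1.9   0.54  0.96 -0.07]
shift [   0.4  -18.1 -125.7]
turn [-0.001 -0.001 -0.002]
turn [ 2.000e-03 -2.000e-03  3.139e+00]
[ 383  212   29   56 1421] [398.4 239.4] [ 0.4436 -0.4119  0.038 ]
[260 216  21  20 310] [270.  225.5] [ 0.4849 -0.0365  0.038 ]
```

View pics/t19.png

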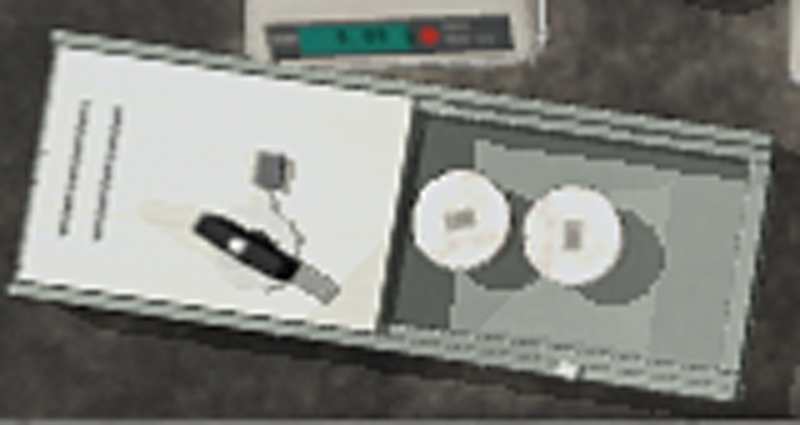

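View pics/s19.png

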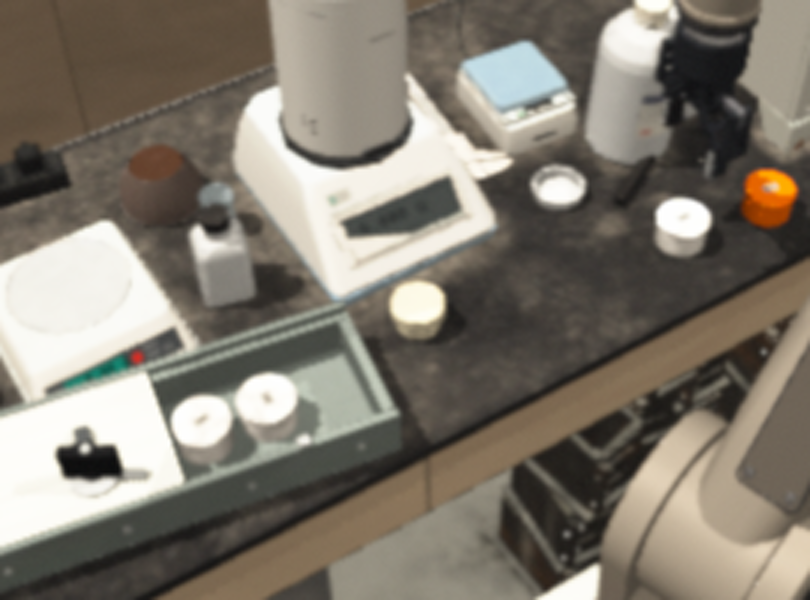

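Both tins stand in the bay, at crop (462,220) and (573,236). The third is unmoved at scene (357,205).

Request:
drive_tool --slide '[[0,-18,0],[0,-18,-30],[0,-18,-65],[0,-18,-95],[0,-18,-118],[0,-18,-125],[0,-18,-125]]' --turn '[[0,0,0],[0,0,0],[0,0,0],[0,0,0],[0,0,0],[0,0,0],[0,0,0]]' --gripper '[0.93,0.93,0.93,0.93,0.93,0.93,0.93]' --squeeze 50

```text
t: 37.45
eef_pos: [0.4299, -0.3563, -0.0231]
tool_rot: [0.703, 0.054, 0.707, -0.052]
contact_force: [0.6, 0.2, 1.0]
gripper_width: 0.93
```

```bash
python3 -c "
from tins import *
st([.4335,-.352,-.0205],TH)
s=bot.read_camera('scene');crop(s,230,80,400,260,3,'pics/s20.png')"
```

```text
t 37.45 pos [ 429.9 -356.3  -23.1] x [-0.006  0.003 -1.   ] jaw [ 0.989 -0.15  -0.006] ang -0.15 F [0.6 0.2 1. ] M [ 0.02 -0.   -0.03] g 0.93 q [ 1.17  0.74 -0.78  1.94  0.74  0.78 -0.19]
shift [3.6 4.3 2.6]
turn [-0.003 -0.006  0.007]
turn [-0.009  0.005 -3.134]
```

View pics/s20.png

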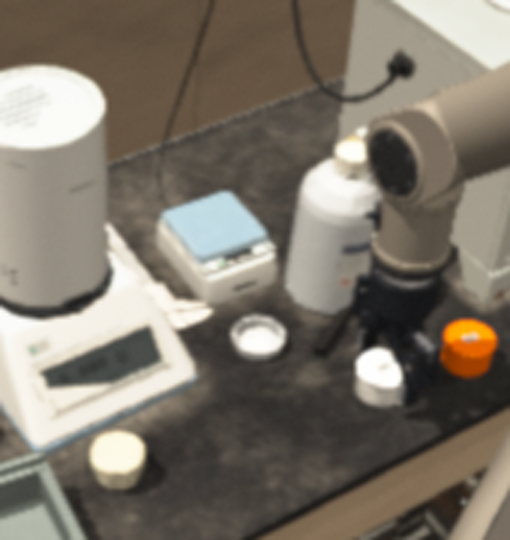

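Request:
drive_tool --slide '[[3.5,4,2],[3.5,4,2],[3.5,4,2],[3.5,4,2],[3.5,4,2],[3.5,4,2],[3.5,4,2],[3.5,4,2]]' --turn '[[-0.003,-0.006,0.007],[-0.003,-0.006,0.007],[-0.003,-0.006,0.007],[-0.003,-0.006,0.007],[-0.003,-0.006,0.007],[-0.003,-0.006,0.007],[-0.003,-0.006,0.007],[-0.003,-0.006,0.007]]' --gripper '[0.93,0.93,0,0,0,0,0,0]'

```text
t: 38.3
eef_pos: [0.4344, -0.3533, -0.0186]
tool_rot: [0.706, 0.05, 0.705, -0.052]
contact_force: [-2.9, 1.2, 10.0]
gripper_width: 0.661
```

Request:
drive_tool --slide '[[0,0,20],[0,0,60],[0,0,105],[0,0,130],[0,0,130],[10,45,130],[20,90,130],[25,135,130],[30,180,130],[30,225,130]]' --turn '[[0,0,0],[0,0,0],[0,0,0],[0,0,0],[0,0,0],[0,0,0],[0,0,0],[0,0,0],[0,0,0],[0,0,0]]' --gripper '[0,0,0,0,0,0,0,0,0,0]'

```text
t: 39.3
eef_pos: [0.4642, -0.1267, 0.1108]
tool_rot: [0.706, 0.05, 0.705, -0.052]
contact_force: [0.6, 0.3, -0.3]
gripper_width: 0.661
```

```bash
python3 -c "
from tins import *
st([*W(0,-164.5),.105],TH)
s=bot.read_camera('scene');crop(s,200,80,370,260,3,'pics/s21.png')"
```

```text
t 39.3 pos [ 464.2 -126.7  110.8] x [ 0.002 -0.002 -1.   ] jaw [ 0.99  -0.144  0.002] ang -0.144 F [ 0.6  0.3 -0.3] M [ 0.04 -0.04 -0.01] g 0.661 q [ 0.96  0.46 -1.01  2.05  0.5   0.9  -0.47]
shift [-24.4 222.4  -5.8]
turn [0.002 0.002 0.001]
turn [ 3.00e-03 -4.00e-03 -3.14e+00]
```

View pics/s21.png

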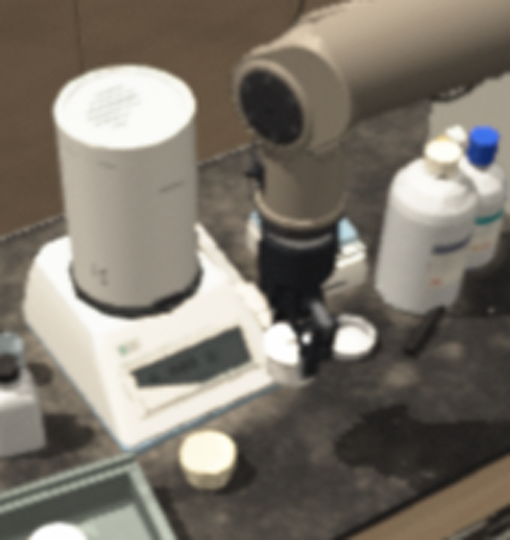

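Request:
drive_tool --slide '[[0,40,0],[0,80,0],[-5,120,0],[-10,160,0],[-20,200,0],[-24,222,0],[-24,222,0],[-24,222,-20],[-24,222,-40],[-24,222,-50]]' --turn '[[0,0,0],[0,0,0],[0,0,0],[0,0,0],[0,0,0],[0,0,0],[0,0,0],[0,0,0],[0,0,0],[0,0,0]]' --gripper '[0,0,0,0,0,0,0,0,0,0]'

```text
t: 40.35
eef_pos: [0.439, 0.1023, 0.0597]
tool_rot: [0.705, 0.048, 0.706, -0.048]
contact_force: [-0.2, -0.3, -0.6]
gripper_width: 0.656
```

```bash
python3 -c "
from tins import *
st([*W(0,-165),-.0127],TH)"
```

```text
t 40.35 pos [439.  102.3  59.7] x [-0. -0. -1.] jaw [ 0.991 -0.135 -0.   ] ang -0.136 F [-0.2 -0.3 -0.6] M [-0.02 -0.02 -0.02] g 0.656 q [ 0.44  0.5  -0.97  2.15  0.59  0.79 -1.05]
shift [  0.7  -7.  -72.4]
turn [ 0.    -0.    -0.007]
turn [0.    0.    3.135]
```

Request:
drive_tool --slide '[[1,-6,0],[1,-6,0],[1,-6,0]]' --turn '[[0,0,-0.007],[0,0,-0.007],[0,0,-0.007]]' --gripper '[0,0,0]'

```text
t: 40.65
eef_pos: [0.4406, 0.0958, 0.0602]
tool_rot: [0.706, 0.051, 0.705, -0.051]
contact_force: [-0.5, 0.3, -0.0]
gripper_width: 0.657
```

```bash
python3 -c "
from tins import *
st([*W(0,-165),-.0127],TH)"
```

```text
t 40.65 pos [440.6  95.8  60.2] x [ 0.001  0.    -1.   ] jaw [ 0.99  -0.143  0.001] ang -0.144 F [-0.5  0.3 -0. ] M [-0.01  0.02  0.04] g 0.657 q [ 0.45  0.5  -0.97  2.15  0.59  0.79 -1.04]
shift [ -0.9  -0.6 -72.9]
turn [-0.     0.001  0.001]
turn [ 1.00e-03  0.00e+00 -3.14e+00]
```

Request:
drive_tool --slide '[[-1,-1,-20],[-1,-1,-40],[-1,-1,-55],[-1,-1,-63],[-1,-1,-68],[-1,-1,-68]]' --turn '[[0,0,0],[0,0,0],[0,0,0],[0,0,0],[0,0,0],[0,0,0]]' --gripper '[0,0,0,0,0,0]'

```text
t: 41.25
eef_pos: [0.4398, 0.0949, -0.0077]
tool_rot: [0.706, 0.051, 0.705, -0.051]
contact_force: [0.2, 0.1, -0.1]
gripper_width: 0.659
```

```bash
python3 -c "
from tins import *
st([*W(0,-165),-.0127],TH)
s=bot.read_camera('scene');crop(s,130,150,290,300,4,'pics/s22.png')"
```

```text
t 41.25 pos [439.8  94.9  -7.7] x [ 0.001  0.    -1.   ] jaw [ 0.99  -0.143  0.001] ang -0.144 F [ 0.2  0.1 -0.1] M [-0.06 -0.05 -0.  ] g 0.659 q [ 0.34  0.6  -0.84  2.19  0.75  0.67 -1.18]
shift [-0.1  0.4 -5. ]
turn [-0.     0.001  0.001]
turn [ 1.00e-03  0.00e+00 -3.14e+00]
```

View pics/s22.png

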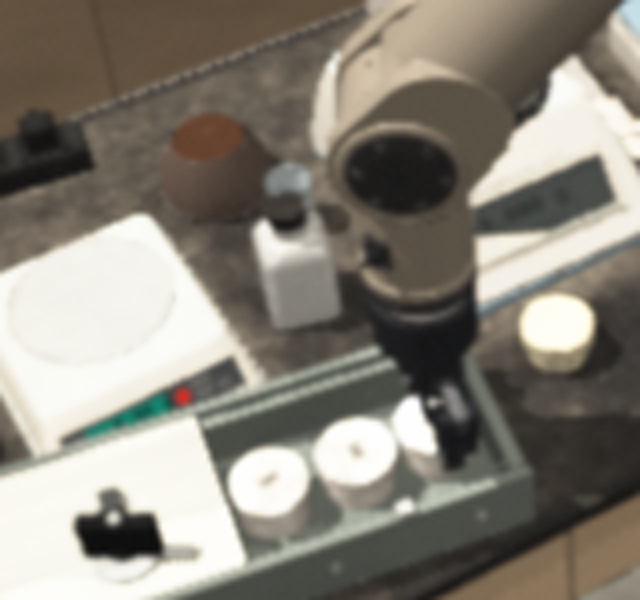

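The slot is free and there are no side forces. I'll lower it the last 5 mm.

Request:
drive_tool --slide '[[0,0,-2],[0,0,-4],[0,0,-5.5],[0,0,-5.5]]' --turn '[[0,0,0],[0,0,0],[0,0,0],[0,0,0]]' --gripper '[0,0,0,0]'

```text
t: 41.7
eef_pos: [0.4403, 0.095, -0.0126]
tool_rot: [0.706, 0.051, 0.705, -0.051]
contact_force: [-2.1, -1.0, 4.2]
gripper_width: 0.658
```

Request:
drive_tool --slide '[[0,0,0],[0,0,0],[0,0,0],[0,0,0],[0,0,20],[0,0,60],[0,0,100],[0,0,140],[0,0,180],[0,0,180]]' --turn '[[0,0,0],[0,0,0],[0,0,0],[0,0,0],[0,0,0],[0,0,0],[0,0,0],[0,0,0],[0,0,0],[0,0,0]]' --gripper '[0.72,0.8,0.88,0.88,0.88,0.88,0.88,0.88,0.88,0.88]'

```text
t: 42.7
eef_pos: [0.4433, 0.0964, 0.1719]
tool_rot: [0.709, 0.051, 0.702, -0.051]
contact_force: [0.6, -0.6, -0.6]
gripper_width: 0.88
```

Request:
drive_tool --slide '[[10,-40,0],[20,-80,0],[20,-120,0],[20,-150,0],[20,-150,0]]' --turn '[[0,0,-0.1],[0,0,-0.2],[0,0,-0.3],[0,0,-0.37],[0,0,-0.37]]' --gripper '[1,1,1,1,1]'

```text
t: 43.2
eef_pos: [0.4624, -0.0585, 0.1708]
tool_rot: [0.686, 0.182, 0.68, -0.184]
contact_force: [-0.1, 0.4, -0.5]
gripper_width: 1.003
```

```bash
python3 -c "
from tins import *
st([.4433,.337,.17],-np.pi/2+TH+1.2)
c=bot.read_camera('top');crop(c,90,190,250,275,5,'pics/t23.png');crop(c,240,180,440,275,4,'pics/t23b.png')
s=bot.read_camera('scene');crop(s,100,150,270,330,4,'pics/s23.png')
hsv=cv2.cvtColor(c['color'],cv2.COLOR_RGB2HSV)
m=(hsv[...,2]>190).astype(np.uint8)
for x,y in((462,220),(573,236),(680,250)):
    u=(np.array([x,y])+.5)/5-.5+[90,190]; X=plane(c,[u],.044)[0]; print((RC.T@(X[:2]-T)*1000).round(1))
"
```

```text
t 43.2 pos [462.4 -58.5 170.8] x [ 0.007 -0.005 -1.   ] jaw [ 0.866 -0.5    0.009] ang -0.523 F [-0.1  0.4 -0.5] M [0.04 0.07 0.02] g 1.003 q [ 0.86  0.31 -1.    2.03  0.32  0.96 -0.83]
shift [-19.1 395.5  -0.8]
turn [0.005 0.007 0.01 ]
turn [ 0.012 -0.007 -3.132]
[  3.3 -38.4]
[   3.2 -104.2]
[   4.  -167.3]
```

View pics/t23.png

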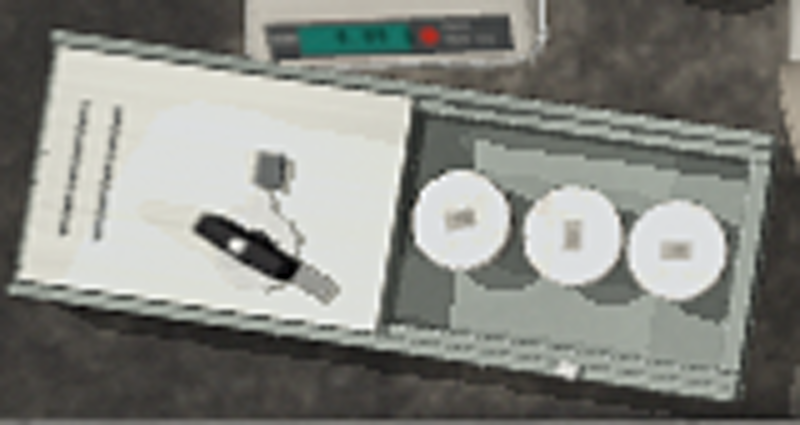

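View pics/s23.png

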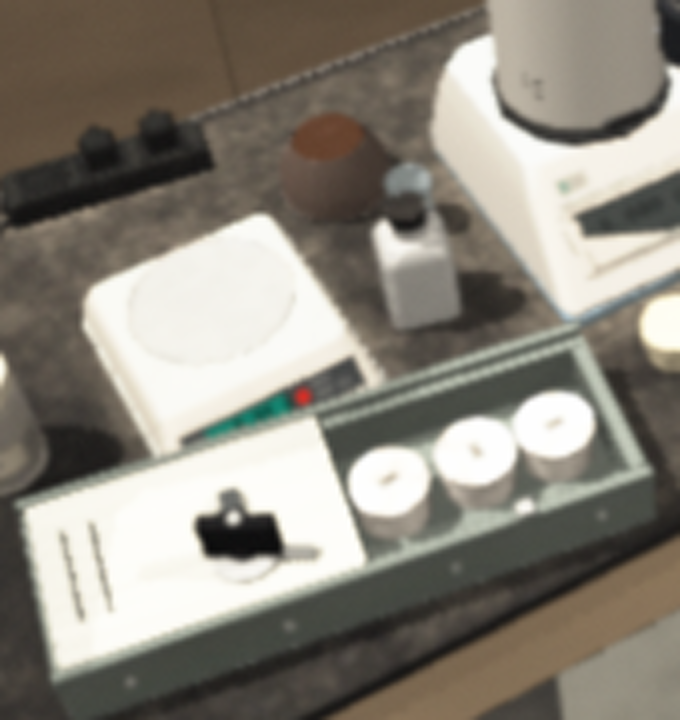

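All three tins stand upright in the bay at crop (462,220), (573,236) and (678,250). Next, back to the knob.

Request:
drive_tool --slide '[[10,45,0],[20,90,0],[25,135,0],[25,180,0],[20,225,0],[10,270,0],[0,315,0],[-10,360,0],[-19,395,0],[-19,395,0]]' --turn '[[0.005,0.007,0.01],[0.005,0.007,0.01],[0.005,0.007,0.01],[0.005,0.007,0.01],[0.005,0.007,0.01],[0.005,0.007,0.01],[0.005,0.007,0.01],[0.005,0.007,0.01],[0.005,0.007,0.01],[0.005,0.007,0.01]]' --gripper '[1,1,1,1,1,1,1,1,1,1]' --squeeze 50

```text
t: 44.3
eef_pos: [0.439, 0.3487, 0.172]
tool_rot: [0.685, 0.175, 0.686, -0.17]
contact_force: [0.1, -1.0, -0.4]
gripper_width: 1.002
```

```bash
python3 -c "
from tins import *
st([.4433,.338,.043],-np.pi/2+TH+1.2)"
```

```text
t 44.3 pos [439.  348.7 172. ] x [ 0.     0.007 -1.   ] jaw [ 0.881 -0.473 -0.003] ang -0.493 F [ 0.1 -1.  -0.4] M [ 0.    0.06 -0.05] g 1.002 q [-0.02  0.5  -0.99  1.82  0.47  1.08 -1.68]
shift [   4.3  -10.7 -129. ]
turn [-0.007  0.    -0.02 ]
turn [-0.    -0.011  3.121]
```

Request:
drive_tool --slide '[[4,-9,0],[4,-9,-30],[4,-9,-60],[4,-9,-60]]' --turn '[[-0.007,0,-0.02],[-0.007,0,-0.02],[-0.007,0,-0.02],[-0.007,0,-0.02]]' --gripper '[1,1,1,1]'

```text
t: 44.7
eef_pos: [0.4415, 0.3361, 0.1084]
tool_rot: [0.683, 0.178, 0.685, -0.182]
contact_force: [-0.1, -0.4, 0.0]
gripper_width: 0.999
```

```bash
python3 -c "
from tins import *
st([.4433,.338,.043],-np.pi/2+TH+1.2)
s=bot.read_camera('scene');crop(s,100,150,270,330,4,'pics/s24.png')"
```

```text
t 44.7 pos [441.5 336.1 108.4] x [-0.005 -0.005 -1.   ] jaw [ 0.871 -0.492 -0.002] ang -0.514 F [-0.1 -0.4  0. ] M [-0.03  0.05  0.03] g 0.999 q [-0.06  0.56 -0.93  1.88  0.54  0.98 -1.75]
shift [  1.8   1.9 -65.4]
turn [ 0.005 -0.005  0.001]
turn [-0.008 -0.008 -3.141]
```

View pics/s24.png

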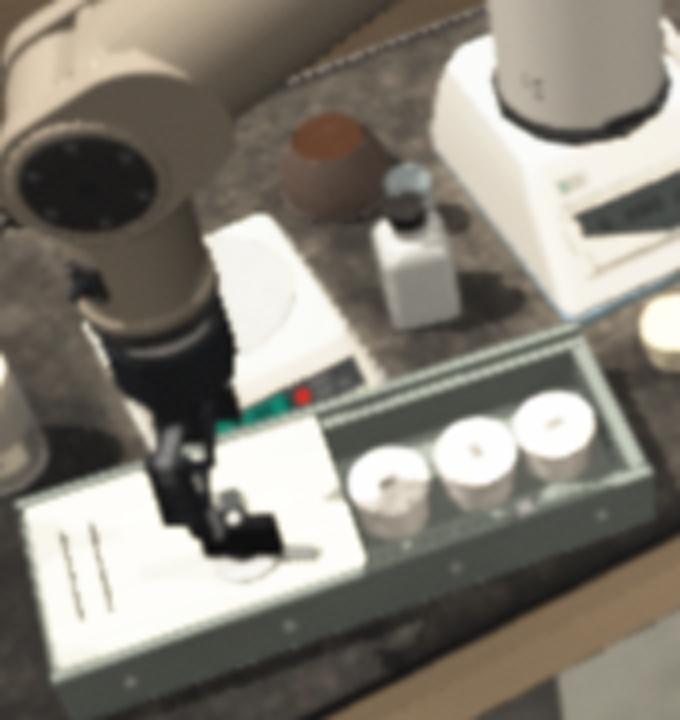

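Request:
drive_tool --slide '[[2,2,-20],[2,2,-40],[2,2,-58],[2,2,-65],[2,2,-65],[2,2,-65],[2,2,-65],[2,2,-65],[2,2,-65],[2,2,-65]]' --turn '[[0,0,0],[0,0,0],[0,0,0],[0,0,0],[0,0,0],[0,0,0],[0,0,0],[0,0,0],[0,0,0],[0,0,0]]' --gripper '[1,1,1,1,0.3,0,0,0,0,0]'

```text
t: 45.75
eef_pos: [0.443, 0.3407, 0.0464]
tool_rot: [0.683, 0.178, 0.685, -0.18]
contact_force: [-4.7, 0.2, 6.7]
gripper_width: 0.153
```

Request:
drive_tool --slide '[[0,0,0],[0,0,0],[0,0,0]]' --turn '[[0,0,0],[0,0,0],[0,0,0]]' --gripper '[0,0,0]'

```text
t: 46.05
eef_pos: [0.4429, 0.3407, 0.0464]
tool_rot: [0.683, 0.178, 0.685, -0.18]
contact_force: [-1.8, 0.1, 1.0]
gripper_width: 0.156
```

```bash
python3 -c "
from tins import *
st([.4433,.338,.043],-np.pi/2+TH+1.2)"
```

```text
t 46.05 pos [442.9 340.7  46.4] x [-0.004 -0.002 -1.   ] jaw [ 0.871 -0.491 -0.002] ang -0.513 F [-1.8  0.1  1. ] M [-0.02  0.24 -0.01] g 0.156 q [-0.12  0.65 -0.86  1.91  0.63  0.88 -1.82]
shift [ 0.4 -2.7 -3.4]
turn [ 0.002 -0.004 -0.001]
turn [6.000e-03 3.000e-03 3.141e+00]
```

Request:
drive_tool --slide '[[-3,-20,0],[-8,-55,0],[-13,-90,0],[-18,-125,0],[-23,-160,0],[-26.5,-184,0],[-28,-195,0],[-29,-201,0],[-29,-201,0]]' --turn '[[0,0,0],[0,0,0],[0,0,0],[0,0,0],[0,0,0],[0,0,0],[0,0,0],[0,0,0],[0,0,0]]' --gripper '[0,0,0,0,0,0,0,0,0]' --squeeze 60

```text
t: 46.95
eef_pos: [0.4133, 0.1399, 0.0464]
tool_rot: [0.683, 0.179, 0.685, -0.18]
contact_force: [-4.4, 2.0, 1.2]
gripper_width: 0.153
```

```bash
python3 -c "
from tins import *
st([.4133,.137,.043],-np.pi/2+TH+1.2)"
```

```text
t 46.95 pos [413.3 139.9  46.4] x [-0.004 -0.001 -1.   ] jaw [ 0.871 -0.491 -0.003] ang -0.513 F [-4.4  2.   1.2] M [ 0.32  0.68 -0.03] g 0.153 q [ 0.31  0.49 -0.93  2.19  0.58  0.74 -1.53]
shift [-0.  -2.9 -3.4]
turn [ 0.001 -0.004 -0.   ]
turn [7.000e-03 1.000e-03 3.141e+00]
```

Request:
drive_tool --slide '[[0,-3,0],[-1,-6,0],[-1,-8,0],[-1,-8,0]]' --turn '[[0,0,0],[0,0,0],[0,0,0],[0,0,0]]' --gripper '[0,0,0,0]'

```text
t: 47.35
eef_pos: [0.4133, 0.1399, 0.0466]
tool_rot: [0.683, 0.182, 0.686, -0.174]
contact_force: [3.0, 24.4, -22.5]
gripper_width: 0.151
```

```bash
python3 -c "
from tins import *
st()
c=bot.read_camera('top');crop(c,90,190,250,275,5,'pics/t25.png')
c=bot.read_camera('scene');crop(c,100,190,270,300,4,'pics/s25.png')"
```

```text
t 47.35 pos [413.3 139.9  46.6] x [-0.001  0.013 -1.   ] jaw [ 0.873 -0.487 -0.007] ang -0.509 F [  3.   24.4 -22.5] M [ 4.31 -0.48 -0.25] g 0.151 q [ 0.32  0.48 -0.93  2.19  0.58  0.73 -1.51]
```

View pics/s25.png

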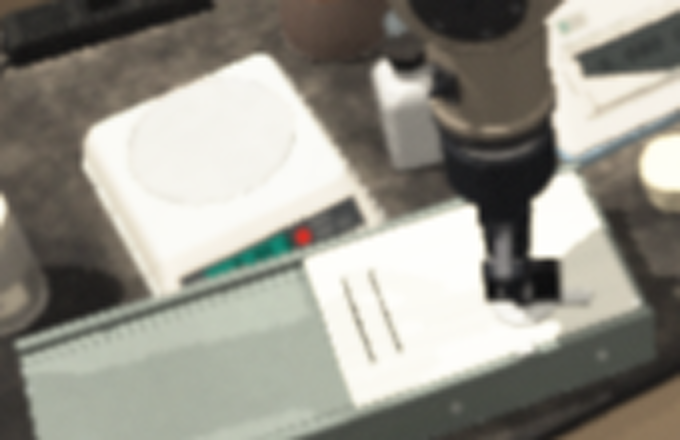

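View pics/t25.png

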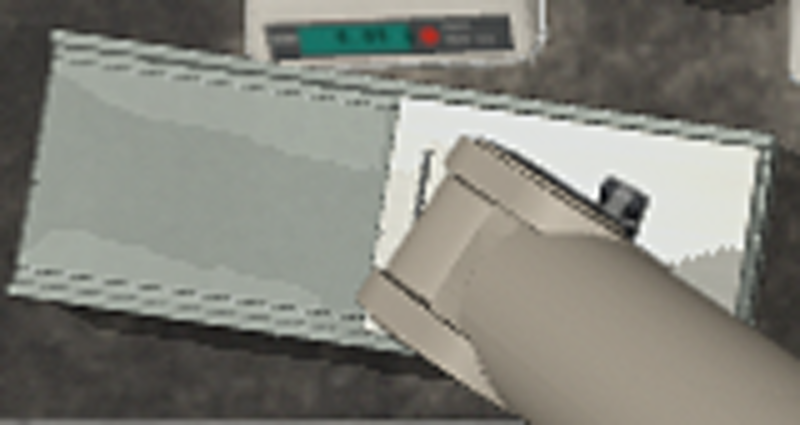

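The cover edge is back at crop (400,98) and it holds against the stop at 24 N, so it's fully shut. Now I turn the knob to locked, shifting slightly to keep the pivot on the axis.

Request:
drive_tool --slide '[[0.3,-1,0],[0.8,-1.5,0],[1.2,-2,0],[1.6,-2.5,0],[2,-3.2,0],[2.2,-4,0],[2.4,-4.7,0],[2.5,-5.4,0],[2.5,-6,0],[2.5,-6,0]]' --turn '[[0,0,-0.13],[0,0,-0.26],[0,0,-0.39],[0,0,-0.52],[0,0,-0.65],[0,0,-0.78],[0,0,-0.91],[0,0,-1.04],[0,0,-1.17],[0,0,-1.22]]' --gripper '[0,0,0,0,0,0,0,0,0,0]'

```text
t: 48.45
eef_pos: [0.4162, 0.1351, 0.0465]
tool_rot: [0.459, 0.543, 0.457, -0.534]
contact_force: [1.1, 4.1, -6.8]
gripper_width: 0.151
```

```bash
python3 -c "
from tins import *
st([.414,.1343,.043],-np.pi/2+TH)
c=bot.read_camera('top');crop(c,90,190,250,275,5,'pics/t26.png')
c=bot.read_camera('scene');crop(c,100,190,270,300,4,'pics/s26.png')"
```

```text
t 48.45 pos [416.2 135.1  46.5] x [ 0.012  0.007 -1.   ] jaw [-0.16  -0.987 -0.008] ang -1.731 F [ 1.1  4.1 -6.8] M [0.47 0.15 0.86] g 0.151 q [ 0.09  0.39 -0.64  2.21  0.39  0.63 -2.56]
shift [-2.2 -0.8 -3.5]
turn [-0.007  0.012  0.018]
turn [ 0.019  0.01  -3.124]
```

View pics/s26.png

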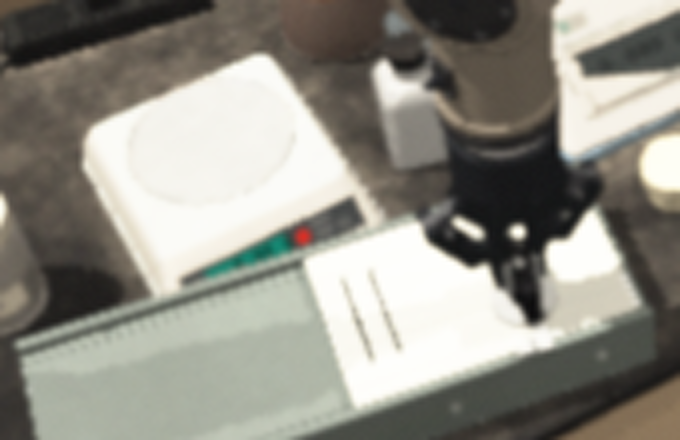

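The knob is at its locked stop: the jaw angle is -1.731 with 0.86 N m of reaction. I'll release, rise and inspect.

Request:
drive_tool --slide '[[0,0,0],[0,0,0],[0,0,0],[0,0,0],[0,0,0],[0,0,0],[0,0,40],[0,0,85],[0,0,130],[0,0,130]]' --turn '[[0,0,0.01],[0,0,0.015],[0,0,0.015],[0,0,0.015],[0,0,0.015],[0,0,0.015],[0,0,0.015],[0,0,0.015],[0,0,0.015],[0,0,0.015]]' --gripper '[0,0,1,1,1,1,1,1,1,1]'

```text
t: 49.55
eef_pos: [0.4199, 0.1368, 0.1819]
tool_rot: [0.467, 0.542, 0.461, -0.526]
contact_force: [1.2, -0.8, -0.7]
gripper_width: 1.001
```

Request:
drive_tool --slide '[[10,-40,10],[20,-80,20],[30,-120,20],[30,-160,20],[30,-200,20],[30,-240,20],[30,-240,20],[30,-240,20]]' --turn '[[0,0,0],[0,0,0],[0,0,0],[0,0,0],[0,0,0],[0,0,0],[0,0,0],[0,0,0]]' --gripper '[1,1,1,1,1,1,1,1]'

```text
t: 50.35
eef_pos: [0.4494, -0.1039, 0.2014]
tool_rot: [0.466, 0.542, 0.46, -0.527]
contact_force: [0.8, 0.3, -0.4]
gripper_width: 1.0
```

```bash
python3 -c "
from tins import *
st()
c=bot.read_camera('top');crop(c,90,190,250,275,5,'pics/t27.png')
s=bot.read_camera('scene');cv2.imwrite('pics/s27.png',s['color'][:,:,::-1]);crop(s,100,190,270,300,4,'pics/s27b.png')"
```

```text
t 50.35 pos [ 449.4 -103.9  201.4] x [ 0.022  0.009 -1.   ] jaw [-0.143 -0.99  -0.012] ang -1.714 F [ 0.8  0.3 -0.4] M [ 0.05 -0.    0.02] g 1.0 q [ 0.63  0.15 -0.57  2.03  0.09  0.96 -1.7 ]
```

View pics/t27.png

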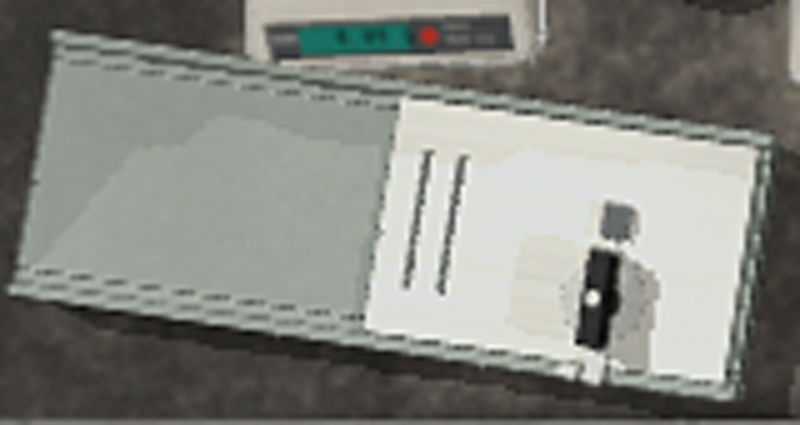

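View pics/s27.png

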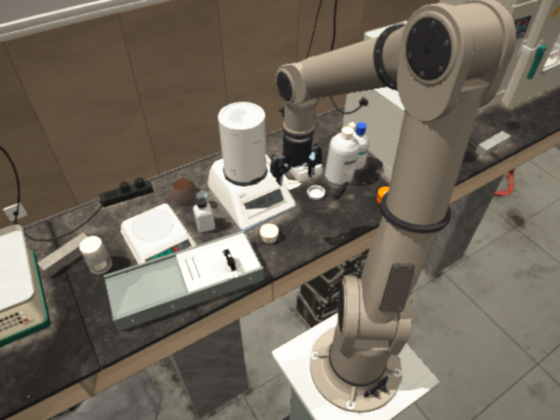

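View pics/s27b.png

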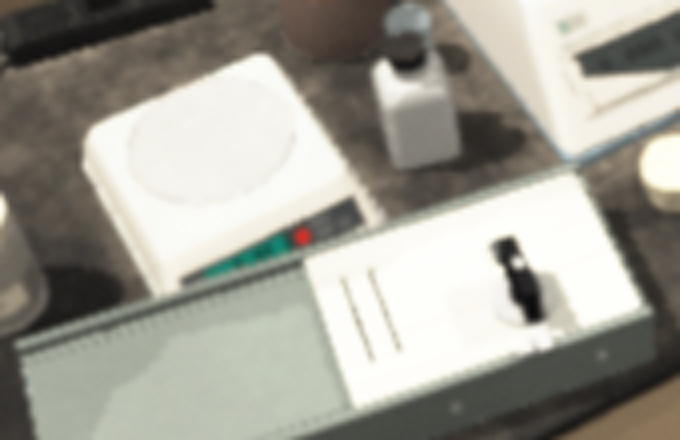

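```bash
python3 -c "
from tins import *
a=cv2.imread('pics/top0.png');c=bot.read_camera('top');b=c['color'][:,:,::-1]
for im in(a,b):
    g=im[:,:,:].max(2)[232:264,200:222]; m=(g<70).astype(np.uint8)
    pts=np.argwhere(m)[:,::-1].astype(float); w=cv2.PCACompute(pts.astype(np.float32),None)
    print(len(pts),pts.mean(0)+[200,232],np.degrees(np.arctan2(w[1][0,1],w[1][0,0])))
    # cover left edge position along row 230
    r=cv2.GaussianBlur(im.mean(2).astype(np.float32),(1,3),0)
    for row in(215,225,235,245):
        seg=r[row,155:180]; i=np.argmax(np.diff(seg)); d=np.diff(seg); print(row,155+(d[max(0,i-2):i+3]*np.arange(max(0,i-2),i+3)).sum()/d[max(0,i-2):i+3].sum())
"
```

```text
107 [209.44859813 249.71962617] 95.65934
215 168.81753860625378
225 273.45563804640943
235 137.6936893834686Traceback (most recent call last):
  File "<string>", line 11, in <module>
    seg=r[row,155:180]; i=np.argmax(np.diff(seg)); d=np.diff(seg); print(row,155+(d[max(0,i-2):i+3]*np.arange(max(0,i-2),i+3)).sum()/d[max(0,i-2):i+3].sum())
                                                                                  ~~~~~~~~~~~~~~~~~^~~~~~~~~~~~~~~~~~~~~~~~~~
ValueError: operands could not be broadcast together with shapes (3,) (5,)
```

```bash
python3 -c "
from tins import *
a=cv2.imread('pics/top0.png');c=bot.read_camera('top');b=c['color'][:,:,::-1]
for im in(a,b):
    m=(im.max(2)[232:264,200:222]<70)
    pts=np.argwhere(m)[:,::-1].astype(np.float32); mu,v=cv2.PCACompute(pts,None)
    print(len(pts),mu+[200,232],np.degrees(np.arctan2(v[0,1],v[0,0])))
d=cv2.absdiff(a,np.ascontiguousarray(b))[190:275,90:250].max(2)
cv2.imwrite('pics/d.png',cv2.resize(d,None,fx=5,fy=5)*2)
tins()"
```

```text
107 [[209.44859791 249.71962547]] 95.65934
108 [[209.47222233 249.70370293]] 98.25056
[ 273  212   49   56 2611] [296.9 239.2] [ 0.4447 -0.1152  0.038 ]
```

View pics/d.png

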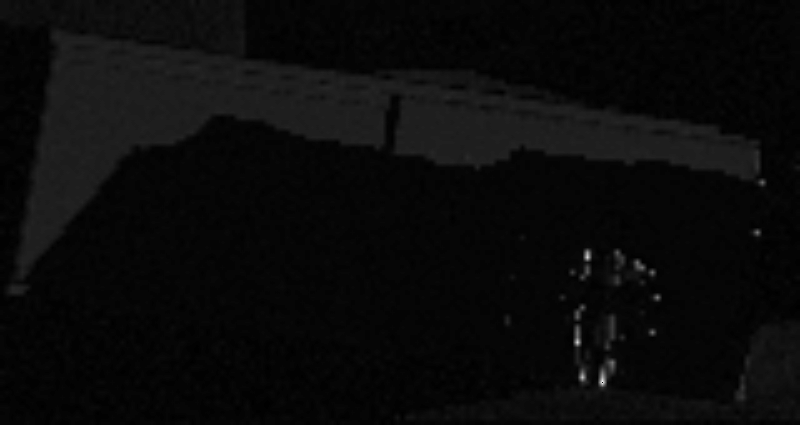

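The cover edge matches the starting picture. The knob sits about 2.6° further into locked than at the start, against its stop. The cap stands on the bench and the arm is clear, so I'm handing in.

```bash
python3 -c "
from station import bot
print(bot.hand_in())"
```

```text
the job is handed in; nothing more can be done
None
```

The swap is done and handed in. I unlocked the knob, slid the cover open to its stop and stood the cap upright on the bench at about (0.485, -0.037). All three tins then went upright into the bay, and I shut the cover and locked the knob. It took about 50 s of robot time.

**Last checks:**
- **Tins:** before closing, pictures showed all three upright at about y = -38, -104 and -167 mm in the case frame.
- **Cover:** it held against its stop at 24 N, and its edge matched the starting picture.
- **Knob:** it turned to its locked stop with 0.86 N m of reaction. In the last picture it sits about 2.6° further into locked than at the start.
- **Other things on the bench:** the bystanders and the orange look-alike looked unmoved in the pictures, and the gripper was clear of everything at hand-in.

**What disagreed or failed:**
- **TCP height:** the reported TCP was about 30 mm lower than the real fingertips. My first try at the knob closed on nothing and moved nothing. I found the offset by touching the bench lightly and allowed for it after that.
- **Knob position:** the cameras and the gripped knob differed by about 5 mm in y. I think the grip was off-centre along the bar.

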